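Blow-off of leather notebooks with guarded extractor switch

ROBOT

A 6-joint arm with a two-finger parallel gripper is mounted at the origin on the work surface. World frame = base frame: x ahead of the robot, y to its left, z up, the work surface at z = 0. Lengths are in m, angles in degrees, forces in N, time in s.
With the tool pointing down it reaches from about 0.35 to 0.925 m from the base axis. Payload 6.4 kg.
Tool frame: the origin (TCP) lies at the very end of the fingers, on their centre line; the grasp point (between the pads) lies arm.hold_point_z behind it (arm.hold_point_z is the distance from the TCP to the grasp point, in m); z points along the fingers, y is the direction in which the jaws open and shut (so a half turn about z gives the same grasp; the last joint's range is limited). The gripper opens to 94 mm and grips with 3 to 60 N. Pads are 16 mm wide; open, the fingers measure 119 mm over their backs; the gripper's body (75 mm by 177 mm) begins 78 mm behind the grasp point.
Start: joints at [-75.693, 14.043, 89.255, -0, 76.702, -9.975], TCP at [0.267, -0.593, 0.182] pointing down, gripper open.
Joint ranges: [-179.41, 179.41], [-58.25, 129.5], [7.25, 145.43], [-54.29, 234.29], [11.92, 165.04], [-157.13, 157.13]. Speed limits (degrees/s): [147.25, 147.25, 180, 180, 180, 180].

INTERFACE

Orientations are given as [roll, pitch, yaw] about the fixed x, y, z axes, in that order (R = Rz(yaw) Ry(pitch) Rx(roll)).
In Python, from workcell import arm, jaws, solver, cams gives the robot as it stands. Calls block until the motion is done:
- arm.goto(position, orientation): joint-space move of the TCP to a pose.
- arm.move_linear(position, rot=None, feed=0.15): straight line of the TCP; rot=None keeps the orientation; feed is the mean speed in m/s.
- arm.goto_joints(angles): joint-space move.
- jaws.command_gripper(opening, grip_force=None): finger opening in m; grip_force is the grip in N (None keeps the last); returns when the fingers have stopped.
- arm.dwell(seconds).
- solver.inverse_kinematics(position, orientation): joint angles nearest the present ones, or None.
- arm.observe(): the state.
- cams.get_image(name): name is "side" or "top"; returns the picture (384x512x3 uint8, red, green, blue); there is no depth.
- cams.camera_model(name): a dict with "fx", "fy", "cx", "cy" (pixels), "camera_from_world" (4x4, takes a point from world to camera coordinates). Camera axes: x right, y up, looking along -z (the intrinsics and any distortion apply to the point x, -y, -z); pixel columns grow to the right and rows downward; lengths in m; the calibration is good to about 2 mm. A picture is of the moment at which its call begins. camera_model takes no time and is no camera call.
A pose or a line that the arm cannot do raises arm.IKError and nothing moves.
- arm.job_done(): hands the job in, once; it reports no verdict.
The state is a dict: "t": time; "joint_positions": joint angles; "qd": joint speeds; "joint_torque": joint torques, N m; "tool_pos": TCP position; "ee_rot": TCP orientation; "ft_force": force on the tool from outside, world axes, zero at the start; "ft_torque": the same for the moment, N m; "gripper_width": finger opening in m.
Only numpy, scipy, OpenCV 4.12 (cv2) and the standard library are available. Lean on these libraries where they do the work, as an engineer would, in place of code of your own. Each camera call takes 0.05 s, during which the arm holds its last target.

TASK

Stand every notebook lying on the bench upright on one of its thin edges on the green mat, and start the dust extractor: lift the red guard on the grey switch box right up, flip the toggle beneath to the back (on) and lower the guard fully again. Only when the extractor is on, the guard down and all the notebooks stand, squeeze the air gun's trigger fully home, hold it for about a second and let it go. Leave all the notebooks standing on the mat, and do not disturb the spool, the jar and the awl.

Things in the scene. Friction and masses are not known exactly. Their poses are not given: they have to be found in the camera images.
- mat: Flat green blow-off mat fixed on the bench, 120 (x) by 400 (y) by 4 mm thick. Origin: centre of its underside, on the bench top; x is its short side, pointing away from the robot, y its long side.
- book1: Rigid leather-bound notebook with a red cover, cream pages and a dark band: 80 (x) by 66 (y) by 20 mm (z, thickness), 0.1 kg or so. Origin: its centre. It starts lying flat on the bench (origin 10 mm above it). May be absent (None).
- book2: Rigid leather-bound notebook with a blue cover, cream pages and a dark band: 80 (x) by 66 (y) by 20 mm (z, thickness), 0.1 kg or so. Origin: its centre. It starts lying flat on the bench (origin 10 mm above it). May be absent (None).
- book3: Rigid leather-bound notebook with a tan cover, cream pages and a dark band: 80 (x) by 66 (y) by 20 mm (z, thickness), 0.1 kg or so. Origin: its centre. It starts lying flat on the bench (origin 10 mm above it). May be absent (None).
- book4: Rigid leather-bound notebook with a green cover, cream pages and a dark band: 80 (x) by 66 (y) by 20 mm (z, thickness), 0.1 kg or so. Origin: its centre. It starts lying flat on the bench (origin 10 mm above it). May be absent (None).
- box: Grey switch box fixed on the bench: 170 (x) by 104 (y) by 50 mm high. Origin: centre of its underside; x points from its front (the robot's side) to its back. On top stand two side walls 6 mm thick, centred 43 mm either side of the middle (80 mm clear between), from x -35 to 75 mm and up to 100 mm above the bench; the guard lies over them.
- guard_axis (a point): Midpoint of the guard's hinge axis, at x 65 mm, 103 mm above the bench, in the middle of the box; it does not move with the guard; the axis runs along the box's y, and this point's axes are the box's.
- guard_tab (a point): Gripping point on the guard's tab, moving with the guard. The guard is a red flap with a yellow stripe, 4 mm thick, 92 mm wide, reaching 90 mm forward from its hinge; from the middle of its free edge a red tab 10 mm thick (across y), 22 mm high goes on forward, to 131 mm from the hinge. This point is in the middle of the tab's thickness, 117 mm from the hinge axis (2 mm above the axis when closed). The space below the tab down to the box's top is free.
- guard (a joint): Angle of the guard: 0 closed (flap level), grows as its front rises; 1.57 upright, stop at 1.95. The hinge is stiff: it stays at whatever angle it is left (about 0.05 N m, half a newton or so at the tab).
- toggle_pivot (a point): Pivot of the toggle switch beneath the guard, at x 7 mm of the box, in its middle, 55 mm above the bench; fixed, axes as the box's. The lever is 9 mm thick and ends in a black ball of 12 mm, 32 mm from the pivot.
- toggle (a joint): Angle of the toggle: 0 off, leaning 0.5 rad to the front of the box (towards the robot); 1.0 on, leaning 0.5 rad to the back (towards the guard's hinge). It stays where it is left; flipping takes about 1 to 2 N at the ball.
- gun: Air gun clamped lying on its side in a dark steel bench stand (base 170 by 80 by 12 mm). Origin: centre of the base's underside; x points along the nozzle, y to the side on which the trigger lever lies. The gun's handle is an aluminium tube 22 mm thick along x, its centre line 100 mm above the bench, from x -88 to 62 mm, held by posts 14 mm thick at x -78 and 52 mm, then a thin nozzle to x 112 mm; between the posts nothing is below it down to the base.
- gun_squeeze (a point): Point on the centre line of the gun's handle tube, 100 mm above the bench, at x -30 mm, where it is best squeezed; fixed, axes as the gun's. Across y here the tube's free face is at -11 mm and the outer face of the trigger lever at about +36 mm when released, +20 mm when squeezed home.
- trigger (a joint): Angle of the orange trigger lever (105 mm long, 8 mm thick, 18 mm high, level with the tube and beside it), hinged about a vertical axis at gun x 40, y 14 mm: 0 released, 0.22 squeezed home against the tube. A spring brings it back; holding it home takes about 8 N at gun_squeeze.
- spool: Bystander: tan spool 44 mm across, 50 mm high, standing. Origin: centre of its underside.
- jar: Bystander: amber jar with a black cap, 52 mm across, 75 mm high, standing. Origin: centre of its underside.
- awl: Bystander: awl (wooden handle, steel shank) 160 mm long, lying on the bench at the left of the mat, handle to its -x, origin about its middle.
Not all that is in view belongs to the job. What is shaped like the book1 but yellow is not meant. Leave any turquoise look-alike of the book3 alone.

How it is judged (in metres and radians):
On the way, in this order (a step that is already met when the one before it is completed fails the run):
1. the guard is lifted (1.2 rad or more) (value of joint guard above 1.2 rad), for 0.1 s.
2. the toggle is flipped on (0.8 rad or more) (value of joint toggle above 0.8 rad), for 0.1 s.
3. the guard is lowered again (under 0.08 rad) with the toggle on (value of joint guard below 0.08 rad and value of joint toggle above 0.8 rad), for 0.2 s.
4. the trigger is squeezed home (0.17 rad or more) for 0.3 s with every notebook standing on the mat, the extractor on and the guard down (all of step 3 and value of joint trigger above 0.17 rad and angle between book1's own z axis and vertical between 1.45 and 1.69 rad and x of book1 in the frame of mat between -0.06 and 0.06 m and y of book1 in the frame of mat between -0.2 and 0.2 m and height (world z) of book1 between 0.028 and 0.055 m and angle between book2's own z axis and vertical between 1.45 and 1.69 rad and x of book2 in the frame of mat between -0.06 and 0.06 m and y of book2 in the frame of mat between -0.2 and 0.2 m and height (world z) of book2 between 0.028 and 0.055 m and angle between book3's own z axis and vertical between 1.45 and 1.69 rad and x of book3 in the frame of mat between -0.06 and 0.06 m and y of book3 in the frame of mat between -0.2 and 0.2 m and height (world z) of book3 between 0.028 and 0.055 m and angle between book4's own z axis and vertical between 1.45 and 1.69 rad and x of book4 in the frame of mat between -0.06 and 0.06 m and y of book4 in the frame of mat between -0.2 and 0.2 m and height (world z) of book4 between 0.028 and 0.055 m), for 0.3 s.
5. the trigger is released (under 0.04 rad) (value of joint trigger below 0.04 rad), for 0.2 s.
At the end, for the whole second after the job is handed in: Every notebook present stands on a thin edge on the mat (faces within 0.12 rad of vertical, centre over the mat), at rest; toggle on (0.8 rad or more), guard down (under 0.08 rad), trigger released (under 0.04 rad) (all of step 3 and angle between book1's own z axis and vertical between 1.45 and 1.69 rad and x of book1 in the frame of mat between -0.06 and 0.06 m and y of book1 in the frame of mat between -0.2 and 0.2 m and height (world z) of book1 between 0.028 and 0.055 m and angle between book2's own z axis and vertical between 1.45 and 1.69 rad and x of book2 in the frame of mat between -0.06 and 0.06 m and y of book2 in the frame of mat between -0.2 and 0.2 m and height (world z) of book2 between 0.028 and 0.055 m and angle between book3's own z axis and vertical between 1.45 and 1.69 rad and x of book3 in the frame of mat between -0.06 and 0.06 m and y of book3 in the frame of mat between -0.2 and 0.2 m and height (world z) of book3 between 0.028 and 0.055 m and angle between book4's own z axis and vertical between 1.45 and 1.69 rad and x of book4 in the frame of mat between -0.06 and 0.06 m and y of book4 in the frame of mat between -0.2 and 0.2 m and height (world z) of book4 between 0.028 and 0.055 m and linear speed of each of book1, book2, book3, book4 below 0.02 m/s and value of joint trigger below 0.04 rad); the robot touches nothing.
It fails at once if the trigger is squeezed (over 0.1 rad) while the extractor is off (value of joint trigger above 0.1 rad and value of joint toggle below 0.8 rad).
It fails at once if the spool is shifted by more than 30 mm (distance of spool from where it was at the start of the episode above 0.03 m).
It fails at once if the jar is shifted by more than 30 mm (distance of jar from where it was at the start of the episode above 0.03 m).
It fails at once if the awl is shifted by more than 30 mm (distance of awl from where it was at the start of the episode above 0.03 m).
Of book1, book2, book3, book4 only 3 to 4 are there at a start; the rules pass over those that are not, and their reading is None.
At some moment in a run one of book1, book2, book3, book4 may be knocked a few centimetres aside while the robot is not near it.
Once in a run the grip may slacken for a moment while it holds something.
It also fails if it takes over 210 s, if anything falls off the work surface, if the arm or the gripper's body presses on something with over 40 N, if the wrist force passes 120 N, or if a joint passes its speed limit or range.

## Working session

There is one attempt and no reset: what is moved stays moved. The work goes in short steps, each a Python script; the robot and the scene stay as the last script left them, time stands still between calls to the robot, and variables do not carry over. Pictures are saved under pics/ and viewed, and the job is handed in when it is done.

```bash
ls; mkdir -p pics
python3 - <<'E'
from workcell import arm, jaws, solver, cams
import cv2
print(arm.hold_point_z, arm.observe())
for n in ("top","side"):
    im=cams.get_image(n); cv2.imwrite(f"pics/{n}0.png",im[:,:,::-1])
    print(n,cams.camera_model(n))
E
```

```text
pics
0.0188 {'t': 0.0, 'joint_positions': array([-7.56932707e+01,  1.40838562e+01,  8.93215811e+01, -3.09008332e-03,
        7.67002251e+01, -9.97346181e+00]), 'qd': array([-0.06987739,  0.05948499, -0.02576996, -0.02486375, -0.1599974 ,
       -0.0306505 ]), 'joint_torque': array([ 7.13859135e-04, -4.15832698e+01, -3.14601696e+01,  6.86233467e-02,
        3.32388596e-02, -1.61705534e-04]), 'tool_pos': array([ 0.26713324, -0.59189364,  0.18057957]), 'ee_rot': array([-1.79895414e+02, -1.53394093e-02,  2.42808907e+01]), 'ft_force': array([-0.23272936,  0.21360583,  0.48988721]), 'ft_torque': array([-0.02182958,  0.03537952,  0.04577967]), 'gripper_width': 0.09370989785542248}
top {'fx': 360.8642599585516, 'fy': 360.8642599585516, 'cx': 259.12711895780023, 'cy': 191.5861122913137, 'camera_from_world': array([[-0.01806845, -0.99944522,  0.02797835, -0.01008889],
       [ 0.99584086, -0.01548991,  0.08978328, -0.54077358],
       [-0.08930008,  0.02948423,  0.99556827, -1.01987345],
       [ 0.        ,  0.        ,  0.        ,  1.        ]])}
side {'fx': 427.89522013891957, 'fy': 427.89522013891957, 'cx': 256.3166363835597, 'cy': 194.17970036440755, 'camera_from_world': array([[-0.99085494, -0.13352817,  0.019409  ,  0.52392076],
       [ 0.11113024, -0.72600404,  0.67865176, -0.13647817],
       [-0.07652812,  0.67460237,  0.73420371, -1.15182371],
       [ 0.        ,  0.        ,  0.        ,  1.        ]])}
```

View pics/top0.png

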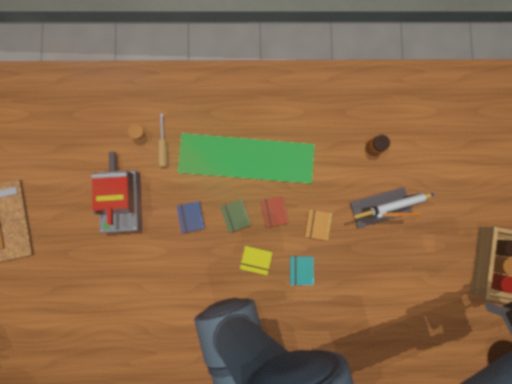

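View pics/side0.png

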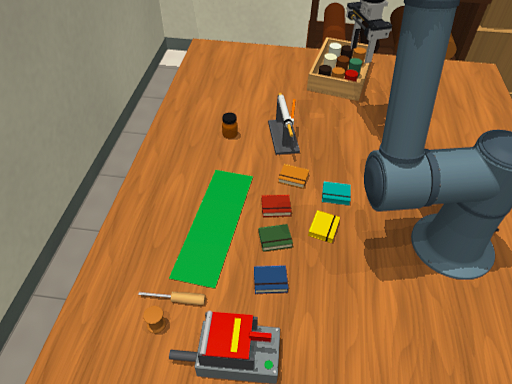

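```bash
cat > h.py <<'E'
import numpy as np, cv2
from scipy.spatial.transform import Rotation as R
from workcell import arm, jaws, solver, cams
def ray(n,uv):
    m=cams.camera_model(n);T=m["camera_from_world"]
    d=np.array([(uv[0]-m["cx"])/m["fx"],-(uv[1]-m["cy"])/m["fy"],-1.])
    return -T[:3,:3].T@T[:3,3], T[:3,:3].T@d
def onz(n,uv,z):
    o,d=ray(n,uv); return o+d*(z-o[2])/d[2]
def proj(n,p):
    m=cams.camera_model(n);T=m["camera_from_world"]; c=T[:3,:3]@np.array(p,float)+T[:3,3]
    return np.array([m["cx"]+m["fx"]*c[0]/-c[2], m["cy"]-m["fy"]*c[1]/-c[2]])
def snap(n,name,crop=None,s=1):
    im=cams.get_image(n); o=im
    if crop: x0,y0,x1,y1=crop;o=im[y0:y1,x0:x1]
    cv2.imwrite(f"pics/{name}.png",cv2.resize(o,None,fx=s,fy=s,interpolation=cv2.INTER_CUBIC)[:,:,::-1]); return im
E
python3 - <<'E'
import cv2
t=cv2.imread('pics/top0.png');s=cv2.imread('pics/side0.png')
cv2.imwrite('pics/a.png',cv2.resize(t[145:255,80:180],None,fx=5,fy=5,interpolation=cv2.INTER_CUBIC))
cv2.imwrite('pics/b.png',cv2.resize(t[180:240,340:445],None,fx=7,fy=7,interpolation=cv2.INTER_CUBIC))
cv2.imwrite('pics/c.png',cv2.resize(s[290:384,160:290],None,fx=6,fy=6,interpolation=cv2.INTER_CUBIC))
cv2.imwrite('pics/d.png',cv2.resize(s[80:160,250:320],None,fx=7,fy=7,interpolation=cv2.INTER_CUBIC))
cv2.imwrite('pics/e.png',cv2.resize(t[120:290,170:340],None,fx=3.5,fy=3.5,interpolation=cv2.INTER_CUBIC))
E
```

```text
(no output)
```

View pics/a.png

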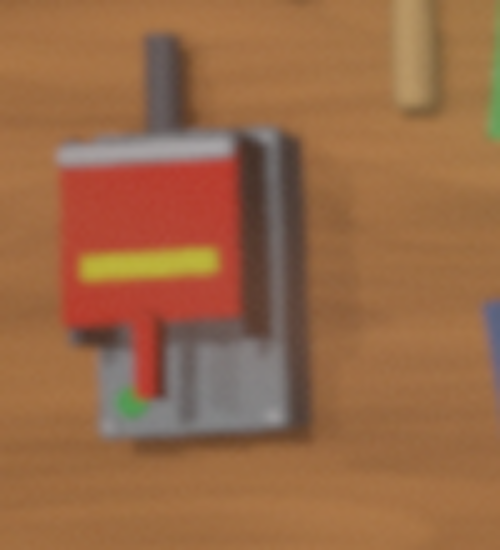

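View pics/b.png

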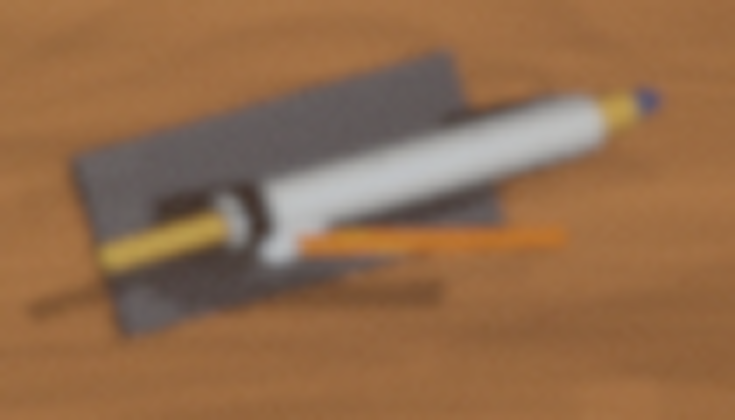

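View pics/c.png

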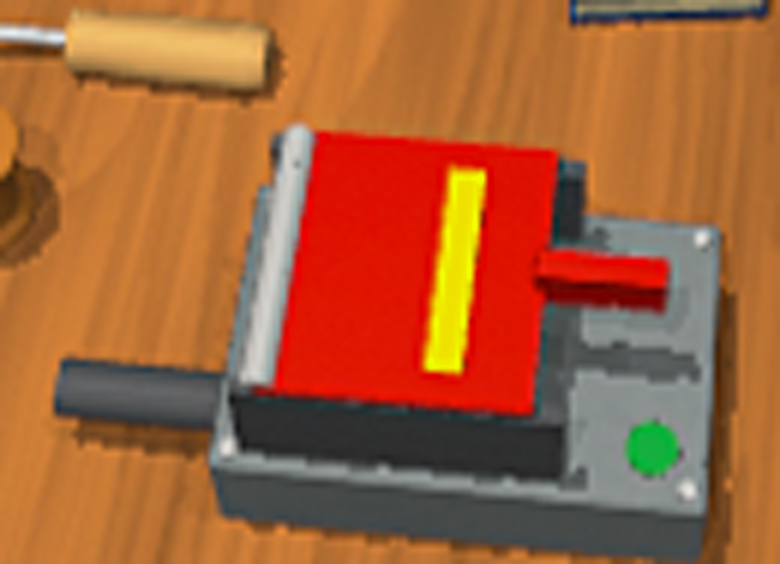

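View pics/d.png

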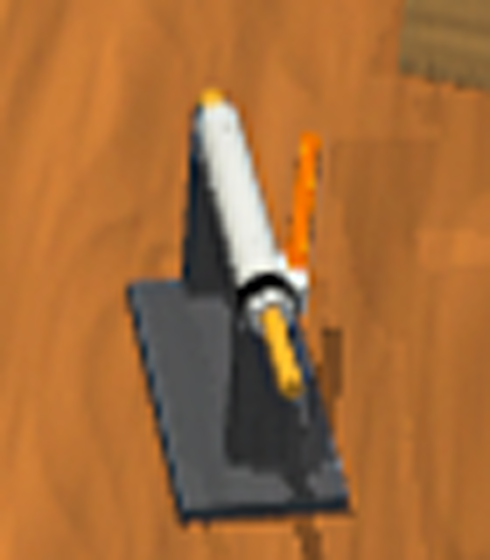

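View pics/e.png

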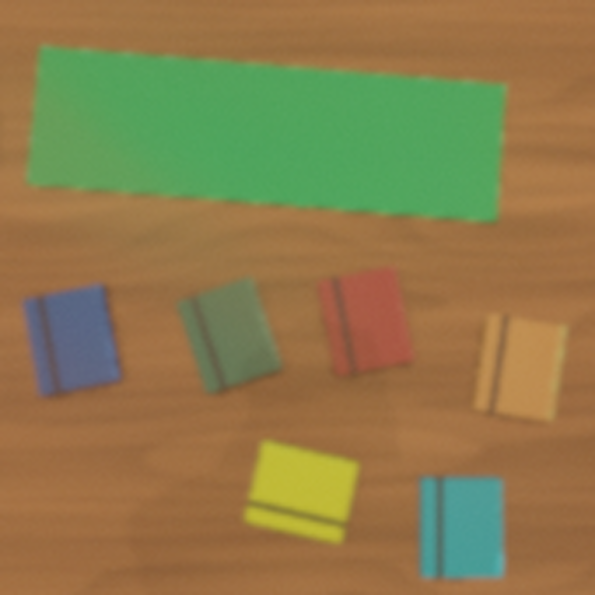

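```bash
cat >> h.py <<'E'
HS={'book1':((0,90,60),(8,255,255)),'book2':((105,80,40),(125,255,255)),'book3':((12,120,150),(17,255,255)),'book4':((60,60,20),(85,200,110)),'mat':((60,140,120),(75,255,255))}
def mask(im,lo,hi):
    return cv2.inRange(cv2.cvtColor(im,cv2.COLOR_RGB2HSV),lo,hi)
def blobs(m,amin=60):
    n,l,s,c=cv2.connectedComponentsWithStats(m)
    return [(int(s[i,4]),c[i].round(1).tolist(),s[i,:4].tolist(),l==i) for i in range(1,n) if s[i,4]>=amin]
E
python3 - <<'E'
from h import *
for n in('top','side'):
    im=cv2.imread(f'pics/{n}0.png')[:,:,::-1].copy()
    hsv=cv2.cvtColor(im,cv2.COLOR_RGB2HSV)
    pts={'top':dict(blue=(191,220),green=(237,218),red=(277,212),tan=(322,226),mat=(230,155),matL=(185,165),wood=(200,260),wood2=(300,100),yel=(257,255),tab=(109,218)),'side':dict(blue=(270,275),green=(275,235),red=(276,202),tan=(294,173),mat=(210,230),wood=(350,150),yel=(325,222),tab=(260,337))}[n]
    for k,p in pts.items(): print(n,k,hsv[p[1]-1:p[1]+2,p[0]-1:p[0]+2].reshape(-1,3)[[0,4,8]].tolist())
E
```

```text
top blue [[114, 69, 129], [114, 69, 130], [113, 72, 131]]
top green [[44, 73, 122], [44, 73, 122], [43, 73, 122]]
top red [[6, 149, 169], [6, 149, 169], [6, 151, 169]]
top tan [[17, 148, 190], [16, 143, 191], [17, 148, 190]]
top mat [[65, 132, 164], [65, 132, 164], [65, 133, 165]]
top matL [[54, 110, 158], [54, 112, 157], [55, 110, 158]]
top wood [[14, 148, 162], [14, 148, 164], [14, 148, 162]]
top wood2 [[14, 150, 150], [14, 148, 152], [14, 147, 156]]
top yel [[29, 179, 192], [29, 180, 193], [29, 181, 192]]
top tab [[2, 173, 180], [3, 183, 178], [3, 183, 160]]
side blue [[106, 170, 117], [106, 170, 117], [106, 168, 117]]
side green [[56, 121, 93], [55, 122, 94], [55, 121, 93]]
side red [[5, 231, 168], [4, 226, 169], [5, 231, 167]]
side tan [[16, 224, 212], [16, 225, 212], [16, 224, 213]]
side mat [[69, 245, 170], [69, 245, 170], [70, 255, 169]]
side wood [[14, 183, 196], [13, 186, 201], [14, 185, 198]]
side yel [[27, 255, 239], [27, 255, 239], [27, 255, 239]]
side tab [[2, 240, 219], [0, 252, 100], [1, 253, 112]]
```

```bash
cat >> h.py <<'E'
HT={'book1':((0,100,130),(9,200,220)),'book2':((100,40,90),(128,255,200)),'book3':((15,95,176),(21,200,255)),'book4':((28,40,90),(60,95,150)),'mat':((45,85,140),(75,200,220))}
def rect_top(im,k,z=0.02,amin=250,amax=900,roi=(150,120,340,300)):
    m=mask(im,*HT[k]); r=np.zeros_like(m); x0,y0,x1,y1=roi; r[y0:y1,x0:x1]=m[y0:y1,x0:x1]
    r=cv2.morphologyEx(r,cv2.MORPH_OPEN,np.ones((2,2),np.uint8)); r=cv2.morphologyEx(r,cv2.MORPH_CLOSE,np.ones((5,5),np.uint8))
    out=[]
    for a,c,b,l in blobs(r,amin):
        if a>amax: continue
        cs,_=cv2.findContours(l.astype(np.uint8),cv2.RETR_EXTERNAL,cv2.CHAIN_APPROX_NONE)
        w=np.array([onz('top',p,z)[:2] for p in cs[0].reshape(-1,2)])
        (cx,cy),(w1,w2),ang=cv2.minAreaRect((w*1000).astype(np.float32))
        if w1<w2: w1,w2,ang=w2,w1,ang+90   # ang: direction of the long side
        ang=(ang+90)%180-90
        out.append(dict(c=(cx/1000,cy/1000),L=w1,W=w2,yaw=ang,area=a,px=c))
    return out
E
python3 - <<'E'
from h import *
im=cv2.imread('pics/top0.png')[:,:,::-1].copy()
for k in HT:
    for o in rect_top(im,k,0.004 if k=='mat' else 0.02,amin=200,amax=9000): print(k,o)
E
```

```text
book1 {'c': (0.4801488342285156, -0.06448541259765625), 'L': 78.84990692138672, 'W': 64.92135620117188, 'yaw': 10.383230209350586, 'area': 606, 'px': [275.1, 212.3]}
book2 {'c': (0.4689453125, 0.17671961975097655), 'L': 75.0426254272461, 'W': 62.63592529296875, 'yaw': 10.459233283996582, 'area': 572, 'px': [191.4, 217.6]}
book3 {'c': (0.4400240173339844, -0.19218826293945312), 'L': 78.8465347290039, 'W': 65.04347229003906, 'yaw': -9.218864440917969, 'area': 594, 'px': [319.4, 225.2]}
book4 {'c': (0.4702420654296875, 0.04821327209472656), 'L': 77.25232696533203, 'W': 61.95452117919922, 'yaw': 17.839048385620117, 'area': 581, 'px': [236.2, 216.4]}
mat {'c': (0.640770263671875, 0.014230209350585938), 'L': 396.0966491699219, 'W': 118.02830505371094, 'yaw': 84.55329895019531, 'area': 5206, 'px': [246.9, 158.9]}
```

Run:
```python
from h import *
im=cv2.imread('pics/top0.png')[:,:,::-1].copy()
m=mask(im,(0,120,110),(9,255,255)); m[:, :85]=0; m[:,140:]=0; m[:165]=0; m[235:]=0
m|=0
y=mask(im,(22,100,150),(34,255,255)); y[:,:85]=0;y[:,140:]=0
mm=cv2.morphologyEx(m|y,cv2.MORPH_CLOSE,np.ones((3,3),np.uint8))
fl=cv2.morphologyEx(mm,cv2.MORPH_OPEN,np.ones((13,13),np.uint8))
def wr(mk,z,n='top'):
    cs,_=cv2.findContours(mk,cv2.RETR_EXTERNAL,cv2.CHAIN_APPROX_NONE); c=max(cs,key=cv2.contourArea)
    w=np.array([onz(n,p,z)[:2] for p in c.reshape(-1,2)]); r=cv2.minAreaRect((w*1000).astype(np.float32)); return r,cv2.boxPoints(r).round(1).tolist()
print('flap',wr(fl,0.105)); 
tab=mm&~cv2.dilate(fl,np.ones((3,3),np.uint8)); print('tab',[ (a,c,b) for a,c,b,l in blobs(tab,10)]); print(wr(tab,0.116))
print('stripe',wr(y,0.105))
s=cv2.imread('pics/side0.png')[:,:,::-1].copy()
ms=mask(s,(0,200,190),(6,255,255)); ys=mask(s,(25,200,200),(34,255,255)); 
for q in(ms,ys): q[:305]=0; q[:,:190]=0;q[:,290:]=0
for a,c,b,l in blobs(ms,20): print('side red',a,c,b)
mms=cv2.morphologyEx(ms|ys,cv2.MORPH_CLOSE,np.ones((3,3),np.uint8))
fs=cv2.morphologyEx(mms,cv2.MORPH_OPEN,np.ones((15,15),np.uint8))
print('flap side',wr(fs,0.105,'side')); print('stripe',wr(ys,0.105,'side'))
ts=mms&~cv2.dilate(fs,np.ones((3,3),np.uint8));print('tab',wr(ts,0.116,'side'))
# box base grey corners (top z=.05) by hand px in a.png/5
for p in [(80+440/7.*0+100/5,145+435/5),(80+292/5,145+430/5),(80+285/5,145+130/5)]: print('corner top',p,onz('top',p,0.05).round(4))
for p in [(160+700/6,290+508/6),(160+718/6,290+232/6),(160+212/6,290+462/6)]: print('corner side',p,onz('side',p,0.05).round(4))
```

```text
flap (((533.455322265625, 376.88555908203125), (85.58480072021484, 94.20895385742188), 0.8156543374061584), [[490.0, 423.3999938964844], [491.29998779296875, 329.20001220703125], [576.9000244140625, 330.3999938964844], [575.5999755859375, 424.6000061035156]])
tab [(63, [109.0, 217.5], [106, 212, 6, 13])]
(((469.7337951660156, 375.27362060546875), (31.41072654724121, 12.825005531311035), 1.0527175664901733), [[453.8999938964844, 381.3999938964844], [454.1000061035156, 368.6000061035156], [485.6000061035156, 369.20001220703125], [485.29998779296875, 382.0]])
stripe (((524.1121826171875, 377.87127685546875), (10.578207969665527, 65.23059844970703), 2.492487907409668), [[517.4000244140625, 410.20001220703125], [520.2000122070312, 345.1000061035156], [530.7999877929688, 345.5], [528.0, 410.70001220703125]])
side red 1642 [230.2, 334.9] [206, 312, 65, 47]
flap side (((534.3765869140625, 378.73431396484375), (82.91249084472656, 91.61136627197266), 3.2727599143981934), [[490.3999938964844, 422.1000061035156], [495.6000061035156, 330.6000061035156], [578.4000244140625, 335.3999938964844], [57
[... 206 characters left out ...]
12, 344.0], [529.0, 344.5], [526.0999755859375, 412.79998779296875]])
tab (((471.05780029296875, 375.76812744140625), (36.32722473144531, 8.797407150268555), 3.213144063949585), [[452.70001220703125, 379.1000061035156], [453.20001220703125, 370.3999938964844], [489.3999938964844, 372.3999938964844], [488.8999938964844, 381.20001220703125]])
corner top (100.0, 232.0) [0.4331 0.423  0.05  ]
corner top (138.4, 231.0) [0.4339 0.318  0.05  ]
corner top (137.0, 171.0) [0.6017 0.3239 0.05  ]
corner side (276.6666666666667, 374.6666666666667) [0.4311 0.4251 0.05  ]
corner side (279.6666666666667, 328.6666666666667) [0.4346 0.3269 0.05  ]
corner side (195.33333333333334, 367.0) [0.5963 0.4332 0.05  ]
```

Run:
```python
from h import *
f=lambda p:(340+p[0]/7-.5,180+p[1]/7-.5)
g=lambda p:(250+p[0]/7-.5,80+p[1]/7-.5)
print('base top'); 
for p in [(75,160),(125,335),(450,55)]: print(onz('top',f(p),.012).round(4))
print('base side')
for p in [(128,285),(183,520),(348,508)]: print(onz('side',g(p),.012).round(4))
print('tube rear, nozzle tip')
for a,b in [((605,125),(210,108)),((103,258),(292,388))]:
    print(onz('top',f(a),.1).round(4),onz('side',g(b),.1).round(4))
im=cv2.imread('pics/top0.png')[:,:,::-1].copy()
hsv=cv2.cvtColor(im,cv2.COLOR_RGB2HSV)
m=((hsv[:,:,1]<40)&(hsv[:,:,2]>140)).astype(np.uint8)*255; m[:185]=0;m[235:]=0;m[:,:370]=0;m[:,445:]=0
for a,c,b,l in blobs(m,30):
    ys,xs=np.nonzero(l); w=np.array([onz('top',(x,y),.11)[:2] for x,y in zip(xs,ys)]); mu=w.mean(0); print(a,b,'centroid',mu.round(4), cv2.fitLine(w.astype(np.float32),cv2.DIST_HUBER,0,.001,.001).ravel())
o=mask(im,(10,190,170),(18,255,255)); o[:185]=0;o[235:]=0;o[:,:378]=0;o[:,445:]=0
for a,c,b,l in blobs(o,10):
    ys,xs=np.nonzero(l); w=np.array([onz('top',(x,y),.109)[:2] for x,y in zip(xs,ys)]); print('lever',a,b,w.mean(0).round(4),cv2.fitLine(w.astype(np.float32),cv2.DIST_HUBER,0,.001,.001).ravel())
```

```text
base top
[ 0.5057 -0.287   0.012 ]
[ 0.4321 -0.305   0.012 ]
[ 0.5476 -0.4488  0.012 ]
base side
[ 0.549  -0.4466  0.012 ]
[ 0.504  -0.2776  0.012 ]
[ 0.4298 -0.2976  0.012 ]
tube rear, nozzle tip
[ 0.511  -0.4697  0.1   ] [ 0.5161 -0.4751  0.1   ]
[ 0.463  -0.2713  0.1   ] [ 0.4606 -0.2713  0.1   ]
376 [378, 194, 48, 23] centroid [ 0.4947 -0.3943] [ 0.27443594 -0.96160537  0.49469176 -0.3943482 ]
```

```bash
cat >> h.py <<'E'
HP=arm.hold_point_z
BY=2.5; B=np.array([.517,.3765,0]); RB=R.from_euler('z',BY,degrees=True)
def box(x,y,z): return B+RB.apply([x,y,z])
def tdir(rpy): return R.from_euler('xyz',rpy,degrees=True).apply([0,0,1])
def tcp_for(grasp,rpy,depth=HP): return np.array(grasp)+depth*tdir(rpy)
def tab(th,r=.117): return box(.065-r*np.cos(th)-.002*np.sin(th)*-1*0, 0, .103+r*np.sin(th)+.002*np.cos(th))
def st(l=''):
    o=arm.observe(); print(l,'t%.1f'%o['t'],o['tool_pos'].round(4),o['ee_rot'].round(1),'F',o['ft_force'].round(1),'w %.4f'%o['gripper_width'])
E
python3 - <<'E'
from h import *
o=[180,0,BY]
p=tcp_for(tab(0),o)
for q in [p+[0,0,.1],p,tcp_for(tab(1.7),o),tcp_for(tab(1.7),o)+[0,0,.08]]:
    for oo in (o,[180,0,BY+180]): print(q.round(3),oo,solver.inverse_kinematics(q,oo))
E
```

```text
[0.465 0.374 0.186] [180, 0, 2.5] [ 2.79510901e+01  6.80553381e+00  9.70307959e+01 -2.54444375e-14
  7.61636702e+01  1.15451090e+02]
[0.465 0.374 0.186] [180, 0, 182.5] [ 27.9510901    6.80553381  97.03079594   0.          76.16367025
 -64.5489099 ]
[0.465 0.374 0.086] [180, 0, 2.5] [ 2.79510901e+01  1.29357055e+01  1.01155364e+02 -2.54444375e-14
  6.59089309e+01  1.15451090e+02]
[0.465 0.374 0.086] [180, 0, 182.5] [ 27.9510901   12.93570548 101.15536359   0.          65.90893093
 -64.5489099 ]
[0.597 0.38  0.2  ] [180, 0, 2.5] [ 2.33215620e+01  2.08496474e+01  7.89461003e+01 -2.54444375e-14
  8.02042523e+01  1.10821562e+02]
[0.597 0.38  0.2  ] [180, 0, 182.5] [ 23.32156201  20.84964745  78.94610027   0.          80.20425228
 -69.17843799]
[0.597 0.38  0.28 ] [180, 0, 2.5] [ 2.33215620e+01  1.84433410e+01  7.37515471e+01 -2.54444375e-14
  8.78051119e+01  1.10821562e+02]
[0.597 0.38  0.28 ] [180, 0, 182.5] [ 23.32156201  18.44334095  73.7515471    0.          87.80511195
 -69.17843799]
```

Run:
```python
from h import *
o=[180,0,BY+180]
arm.move_linear([.267,-.593,.3])
p=tcp_for(tab(0),o)
jaws.command_gripper(.05,8)
arm.goto(p+[0,0,.12],o)
arm.move_linear(p+[0,0,.045],feed=.15); st()
snap('top','g1',(70,130,200,250),5); snap('side','g1s',(150,250,310,384),4)
```

```text
t6.0 [0.4656 0.3744 0.1319] [ 1.800e+02  1.000e-01 -1.775e+02] F [ 0.5  0.5 -0.2] w 0.0497
```

View pics/g1.png

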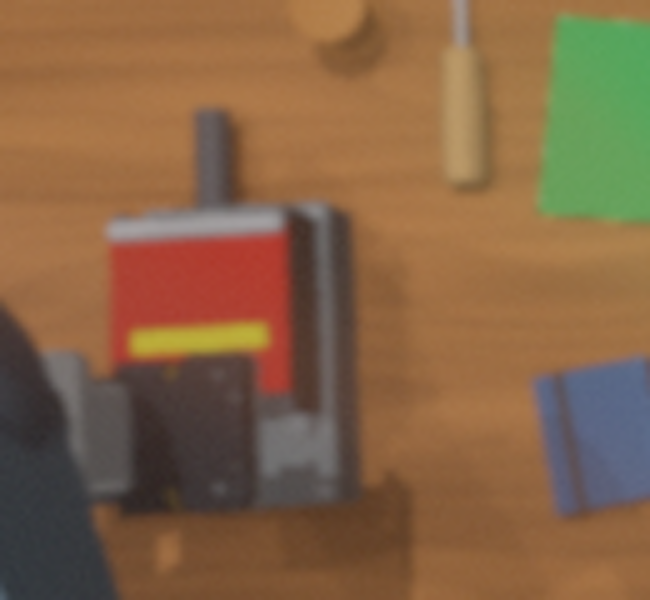

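View pics/g1s.png

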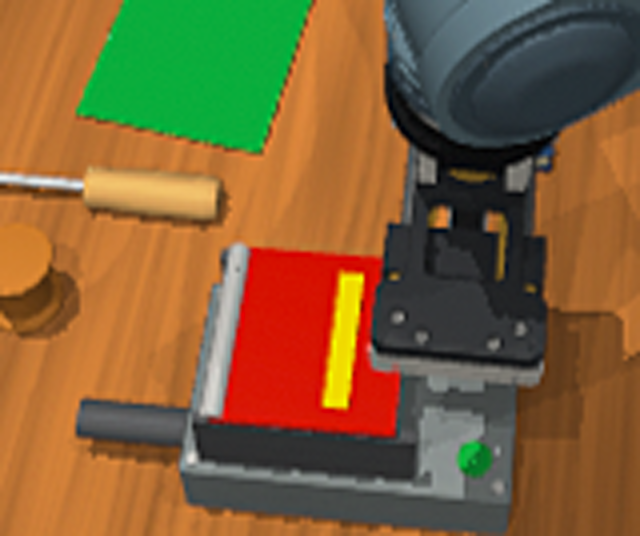

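Run:
```python
from h import *
o=[180,0,BY+180]
p=tcp_for(tab(0),o)
arm.move_linear(p,feed=.08); st('down')
jaws.command_gripper(0.0,10); st('grip')
for th in np.linspace(0,1.7,13)[1:]:
    arm.move_linear(tcp_for(tab(th),o),feed=.12); st('%.2f'%th)
    f=arm.observe()['ft_force']
    if np.linalg.norm(f)>30: print('STOP');break
snap('top','g2',(70,100,200,250),4); snap('side','g2s',(150,200,350,384),3)
```

```text
down t6.8 [0.4652 0.3743 0.0862] [-180.     0.  -177.5] F [0.5 0.5 0. ] w 0.0500
grip t7.5 [0.4651 0.3757 0.0865] [ 179.8    0.  -177.5] F [-0.2  4.8 -1.1] w 0.0102
0.14 t7.8 [0.4667 0.3757 0.1035] [ 1.798e+02  1.000e-01 -1.775e+02] F [0.1 6.6 0. ] w 0.0098
0.28 t8.1 [0.4703 0.3758 0.1191] [ 1.798e+02  1.000e-01 -1.775e+02] F [ 1.8  6.8 -0.3] w 0.0100
0.42 t8.3 [0.4761 0.3761 0.1344] [ 1.798e+02  1.000e-01 -1.775e+02] F [ 1.9  7.1 -0.8] w 0.0101
0.57 t8.6 [0.4839 0.3765 0.1486] [ 1.798e+02  1.000e-01 -1.775e+02] F [ 1.4  7.  -0.3] w 0.0095
0.71 t8.9 [0.4936 0.3769 0.1615] [ 1.798e+02  1.000e-01 -1.775e+02] F [ 1.   6.9 -0.4] w 0.0102
0.85 t9.2 [0.5051 0.3774 0.1727] [ 179.8    0.  -177.5] F [ 1.   7.1 -1.5] w 0.0100
0.99 t9.5 [0.518  0.378  0.1823] [ 179.8   -0.  -177.5] F [ 0.5  6.2 -0.7] w 0.0096
1.13 t9.8 [0.5322 0.3786 0.1899] [ 179.8   -0.  -177.5] F [-0.   7.2 -0.6] w 0.0099
1.27 t10.1 [0.5477 0.3793 0.1957] [ 179.8   -0.  -177.5] F [0.1 7.  0.6] w 0.0101
1.42 t10.3 [0.5639 0.3801 0.1994] [ 179.8   -0.  -177.5] F [-0.   7.   0.9] w 0.0095
1.56 t10.6 [0.5806 0.3809 0.201 ] [ 179.8    0.  -177.5] F [-1.1  5.4  2.3] w 0.0099
1.70 t10.9 [0.5976 0.3817 0.2003] [ 1.798e+02  1.000e-01 -1.775e+02] F [0.3 6.8 3.7] w 0.0097
```

View pics/g2s.png

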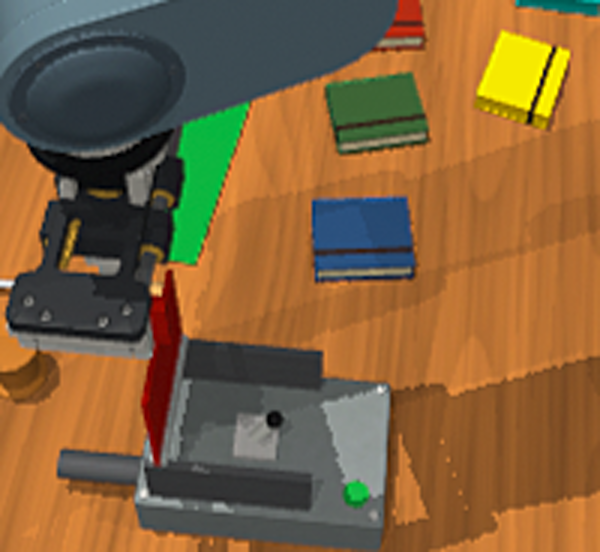

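Run:
```python
from h import *
print('ball px->box', RB.inv().apply(onz('side',(150+273/3-.3,200+418/3-.3),.083)-B))
o=[180,0,BY+180]
jaws.command_gripper(.04); st()
arm.move_linear(tcp_for(tab(1.7),o)+[0,0,.07],feed=.2)
jaws.command_gripper(.0,10)
q=[180,25,BY+180]
print('dir',tdir(q))
arm.goto(box(-.045,.001,.2),q)
arm.move_linear(box(-.045,.001,.073),feed=.12); st('down')
for x in (-.03,-.02,-.01,0,.006,.012):
    arm.move_linear(box(x,.001,.073),feed=.05); st(x)
    if abs(arm.observe()['ft_force'][0])>15: break
snap('side','t1',(150,200,350,384),3)
```

```text
ball px->box [-0.00507847  0.00019284  0.083     ]
 t11.7 [0.597  0.3799 0.1999] [-180.    -0.  -177.5] F [0.1 0.  0.2] w 0.0400
dir [ 0.42221602  0.01843435 -0.90630779]
down t14.8 [0.4727 0.376  0.074 ] [ 179.9   25.1 -177.5] F [ 0.5 -0.5 -0. ] w 0.0007
-0.03 t15.3 [0.4874 0.3761 0.0731] [ 180.    25.  -177.5] F [ 0.9 -0.3 -0.4] w 0.0010
-0.02 t15.6 [0.4973 0.3766 0.073 ] [ 180.    25.  -177.5] F [-0.5  0.   0. ] w 0.0006
-0.01 t16.0 [0.5073 0.377  0.073 ] [ 180.    25.  -177.5] F [0.6 0.3 0.1] w 0.0004
0 t16.3 [0.5173 0.3774 0.073 ] [ 180.    25.  -177.5] F [-0.  -0.1 -0.1] w 0.0004
0.006 t16.6 [0.5232 0.3778 0.0731] [ 180.    25.  -177.5] F [-1.  -0.  -0.1] w 0.0004
0.012 t16.9 [0.5293 0.378  0.0731] [ 180.    25.  -177.5] F [ 0.8  0.4 -0.2] w 0.0005
```

View pics/t1.png

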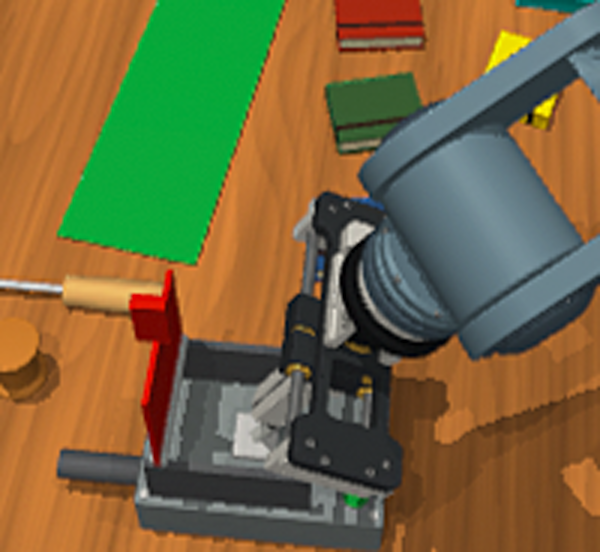

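Run:
```python
from h import *
for x in (.015,.018):
    arm.move_linear(box(x,.001,.073),feed=.05); st(x)
    if abs(arm.observe()['ft_force'][0])>8: break
arm.move_linear(box(-.03,.001,.073),feed=.15)
arm.move_linear(box(-.045,.001,.2),feed=.25)
o=[180,0,BY+180]
arm.goto(tcp_for(tab(1.7),o)+[0,0,.07],o)
im=snap('side','t2',(150,280,320,384),4)
```

```text
0.015 t17.1 [0.5321 0.3782 0.0731] [ 180.    25.  -177.5] F [ 0.7 -0.   0.1] w 0.0001
0.018 t17.4 [0.5351 0.3783 0.0731] [ 180.    25.  -177.5] F [-1.1 -0.  -0.4] w 0.0005
```

View pics/t2.png

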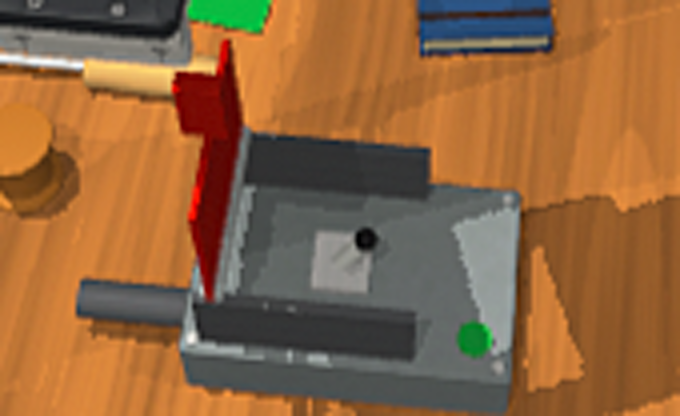

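Run:
```python
from h import *
f=lambda p:((proj('side',p)-[150,200])*3).round()
print('tcp at t1',f(box(.012,.001,.073)),'ball off',f(box(-.008,0,.083)),'ball on',f(box(.0223,0,.083)),'pivot',f(box(.007,0,.055)))
g=lambda p:((proj('side',p)-[150,280])*4).round()
print('in t2: off',g(box(-.008,0,.083)),'on',g(box(.0223,0,.083)),'pivot',g(box(.007,0,.055)))
im=snap('top','t2t',(80,150,160,250),6)
st()
```

```text
tcp at t1 [247. 422.] ball off [276. 417.] ball on [232. 413.] pivot [255. 432.]
in t2: off [369. 236.] on [310. 231.] pivot [340. 257.]
 t19.3 [0.5949 0.3802 0.2676] [-179.9   -0.2 -177.4] F [-0.2 -0.1 -0.1] w 0.0004
```

View pics/t2t.png

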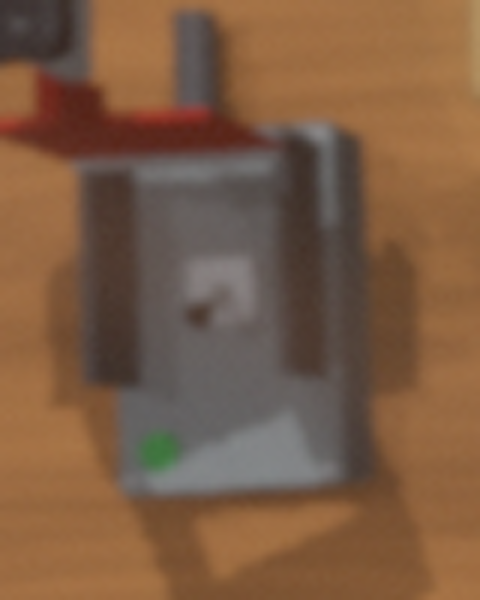

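Run:
```python
import cv2
t=cv2.imread('pics/t1.png'); cv2.imwrite('pics/t1z.png',cv2.resize(t[340:520,190:430],None,fx=3.3,fy=3.3,interpolation=cv2.INTER_CUBIC))
```

```text
(no output)
```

View pics/t1z.png

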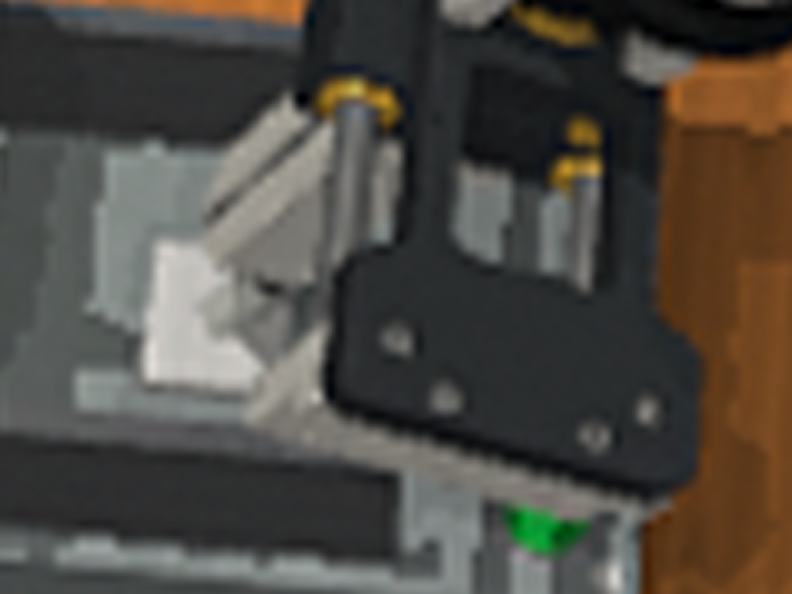

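Run:
```python
from h import *
q=[180,25,BY+180]; y=.0015
d=tdir(q); 
def bt(th): return box(.007-.032*np.sin(.5-th),y,.055+.032*np.cos(.5-th))+d*.010
jaws.command_gripper(.034,10)
p=bt(0)
arm.goto(p-d*.13,q)
arm.move_linear(p-d*.04,feed=.15)
snap('side','t3a',(150,280,320,384),4)
arm.move_linear(p,feed=.08); st('down')
jaws.command_gripper(0,12); st('grip')
snap('side','t3',(150,280,320,384),4)
```

```text
down t22.2 [0.5129 0.3779 0.0741] [ 180.    25.  -177.5] F [-0.1 -0.2 -0.2] w 0.0342
grip t22.9 [0.5128 0.3778 0.0741] [ 180.    25.  -177.5] F [-0.5 -0.7 -1.2] w 0.0003
```

View pics/t3a.png

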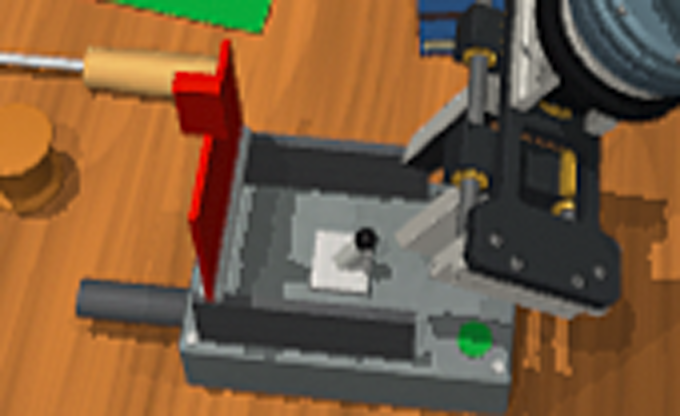

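View pics/t3.png

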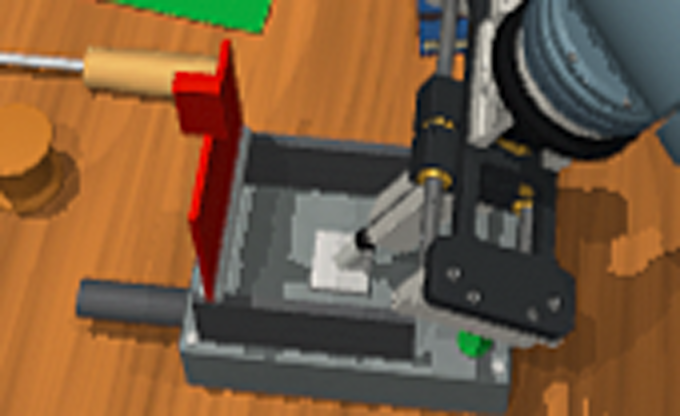

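```bash
cat >> h.py <<'E'
def tri(a,b):
    o1,d1=ray('top',a);o2,d2=ray('side',b)
    A=np.stack([d1,-d2],1); s=np.linalg.lstsq(A,o2-o1,rcond=None)[0]
    p,q=o1+s[0]*d1,o2+s[1]*d2; return (p+q)/2,np.linalg.norm(p-q)
E
python3 - <<'E'
from h import *
p,e=tri((80+200/6-.4,150+313/6-.4),(150+365/4-.4,280+239/4-.4)); print(p,RB.inv().apply(p-B),e)
o=arm.observe(); print(o['tool_pos'],'tcp in t3 px',(proj('side',o['tool_pos'])-[150,280])*4,'box',RB.inv().apply(o['tool_pos']-B))
snap('top','t3t',(80,150,160,250),6)
E
```

```text
[0.51270747 0.37697521 0.0827892 ] [-0.00426771  0.000662    0.0827892 ] 0.0023594450635121304
[0.51280553 0.37783742 0.07401371] tcp in t3 px [360.80729398 245.92990089] box [-0.00413214  0.00151911  0.07401371]
```

View pics/t3t.png

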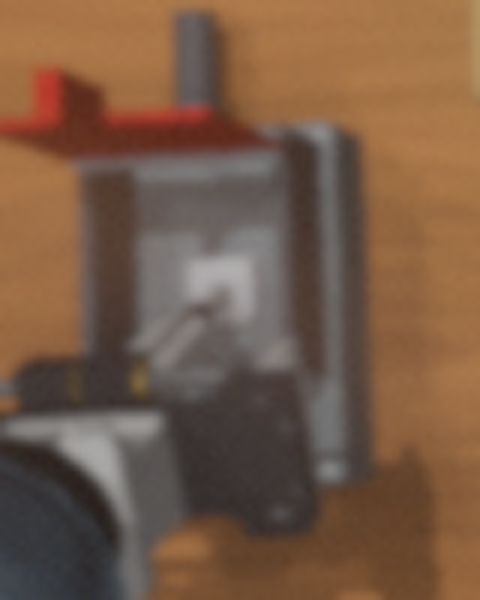

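Run:
```python
from h import *
q=[180,25,BY+180]; y=.001
d=tdir(q); 
def bt(th,dep): return box(.009-.032*np.sin(.5-th),y,.055+.032*np.cos(.5-th))+d*dep
jaws.command_gripper(.036,10); st('open')
arm.move_linear(bt(0,.019),feed=.05); st('down')
jaws.command_gripper(0,12); st('grip')
snap('side','t4',(150,280,320,384),4)
```

```text
open t23.7 [0.5128 0.3778 0.074 ] [-180.    25.  -177.5] F [-0.6  0.   0.4] w 0.0359
down t24.0 [0.5185 0.3773 0.0651] [-180.    24.9 -177.5] F [0.2 0.3 0.9] w 0.0361
grip t24.7 [0.5194 0.3783 0.0677] [ 179.9   25.1 -177.5] F [-3.  -1.3  7.3] w 0.0005
```

View pics/t4.png

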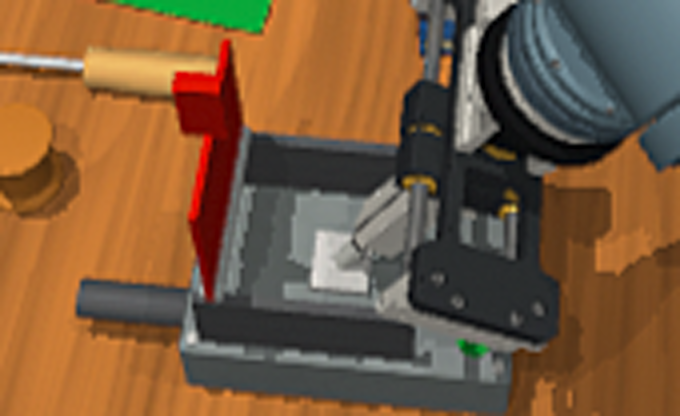

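Run:
```python
from h import *
q=[180,25,BY+180]; d=tdir(q); p=np.array([.5129,.3779,.0741])-d*.04
for dd in (0,.01,.02):
  for s in(-.017,.017,-.0295,.0295): print(dd,s,((proj('side',p-d*dd+RB.apply([0,s,0]))-[150,280])*4).round())
import cv2
t=cv2.imread('pics/t3a.png'); cv2.imwrite('pics/t3az.png',cv2.resize(t[120:320,300:560],None,fx=3,fy=3,interpolation=cv2.INTER_CUBIC))
```

```text
0 -0.017 [397. 186.]
0 0.017 [390. 251.]
0 -0.0295 [400. 163.]
0 0.0295 [387. 276.]
0.01 -0.017 [406. 179.]
0.01 0.017 [399. 244.]
0.01 -0.0295 [408. 156.]
0.01 0.0295 [396. 269.]
0.02 -0.017 [414. 171.]
0.02 0.017 [408. 237.]
0.02 -0.0295 [417. 148.]
0.02 0.0295 [405. 262.]
```

View pics/t3az.png

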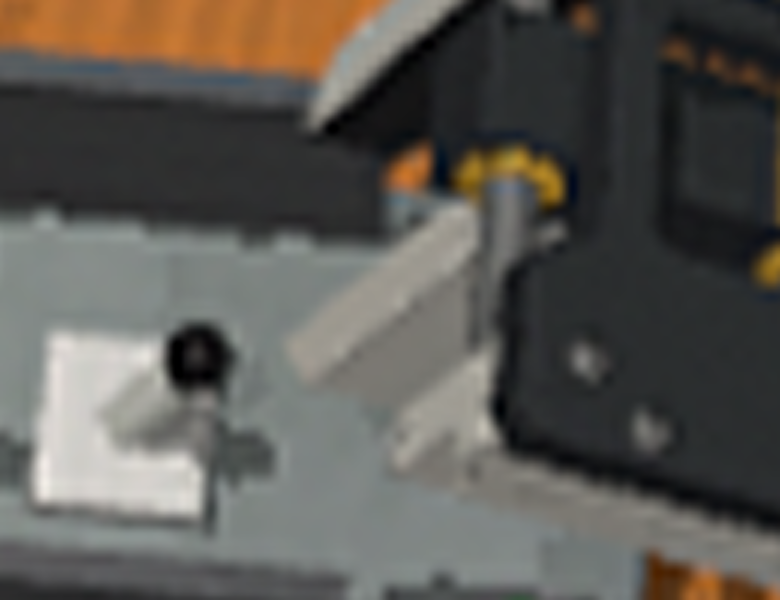

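Run:
```python
from h import *
q=[180,25,BY+180]; d=tdir(q)
jaws.command_gripper(.036,10)
p=arm.observe()['tool_pos']
arm.move_linear(p-d*.15,feed=.2)
jaws.command_gripper(0,12)
o=[180,0,182.5]
arm.goto([.40,.27,.12],o); arm.move_linear([.40,.27,.02],feed=.2); st()
for z in np.arange(.010,-.009,-.0025):
    arm.move_linear([.40,.27,z],feed=.05)
    f=arm.observe(); print(round(z,4),f['tool_pos'][2].round(4),f['ft_force'].round(1))
    if abs(f['ft_force'][2])>4: break
snap('side','tt',(180,200,380,350),4)
arm.move_linear([.40,.27,.05],feed=.2)
```

```text
t28.4 [0.4008 0.2711 0.0212] [ 1.800e+02  1.000e-01 -1.774e+02] F [-0.   0.6 -0.5] w 0.0003
0.01 0.0102 [ 0.3 -0.2  0.9]
0.0075 0.0074 [ 0.1 -1.   0.6]
0.005 0.0048 [-0.  -0.6 -0.3]
0.0025 0.0023 [ 0.3 -0.6  0.2]
-0.0 -0.0002 [-0.3  0.4 -0.2]
-0.0025 -0.0027 [0.8 0.4 0.1]
-0.005 -0.0052 [-0.7 -0.9  1.1]
-0.0075 -0.0077 [-0.8 -0.   0.1]
```

View pics/tt.png

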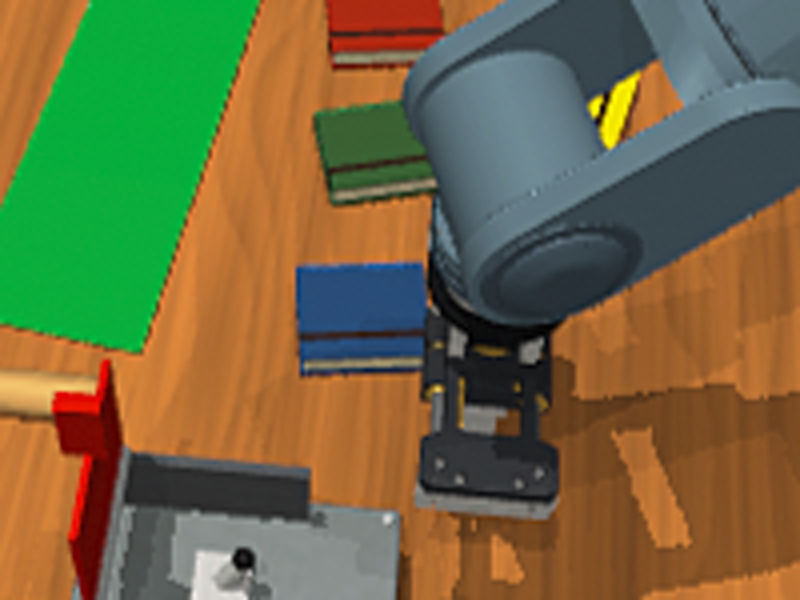

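Run:
```python
from h import *
def touch(z0,z1):
    for z in np.arange(z0,z1,-.002):
        arm.move_linear([.40,.27,z],feed=.05)
        f=arm.observe()
        if abs(f['ft_force'][2])>3: break
    print(jaws and f['gripper_width'].round(3),round(z,4),f['tool_pos'][2].round(4),f['ft_force'].round(1))
touch(-.006,-.03)
arm.move_linear([.40,.27,.02],feed=.2)
jaws.command_gripper(.066,10); touch(0,-.03)
arm.move_linear([.40,.27,.03],feed=.2)
```

```text
Traceback (most recent call last):
AttributeError: 'float' object has no attribute 'round'
```

Run:
```python
from h import *
st()
arm.move_linear([.40,.27,.02],feed=.2)
jaws.command_gripper(.066,10)
for z in np.arange(0,-.03,-.002):
    arm.move_linear([.40,.27,z],feed=.05)
    f=arm.observe()
    if abs(f['ft_force'][2])>3: break
st(z)
arm.move_linear([.40,.27,.03],feed=.2)
```

```text
t34.5 [ 0.4004  0.2702 -0.0236] [ 180.     0.  -177.5] F [-1.8  0.1  5.4] w 0.0006
-0.024 t39.5 [ 0.4004  0.2702 -0.0235] [ 180.     0.  -177.5] F [-1.4 -0.2  4.4] w 0.0658
```

```bash
cat >> h.py <<'E'
DL=.0222   # the real fingertips end this far behind the reported TCP (touch test on the bench)
def cmd(tip,rpy): return np.array(tip)+DL*tdir(rpy)   # desired real tip -> TCP to command
B=np.array([.518,.377,0])
E
python3 - <<'E'
from h import *
q=[180,25,BY+180]
arm.move_linear([.40,.27,.12],feed=.25)
jaws.command_gripper(0,12)
arm.goto(cmd(box(-.045,.0,.17),q),q)
arm.move_linear(cmd(box(-.045,.0,.073),q),feed=.12); st('down')
for x in (-.03,-.02,-.01,0,.006,.011,.014):
    arm.move_linear(cmd(box(x,.0,.073),q),feed=.05); st(x)
    if abs(arm.observe()['ft_force'][0])>8: break
arm.move_linear(cmd(box(-.035,.0,.073),q),feed=.15)
arm.move_linear(cmd(box(-.045,.0,.17),q),feed=.25)
snap('side','t5',(150,280,320,384),4)
E
```

```text
down t43.0 [0.4831 0.3757 0.0538] [ 180.    25.1 -177.5] F [ 0.2 -0.1  0.2] w 0.0005
-0.03 t43.5 [0.4978 0.3761 0.0531] [ 180.    25.  -177.5] F [-0.5  0.1  0.8] w 0.0008
-0.02 t43.8 [0.5077 0.3765 0.0529] [ 180.    25.  -177.5] F [ 0.2 -0.8 -0.3] w 0.0002
-0.01 t44.1 [0.5178 0.377  0.0529] [ 180.    25.  -177.5] F [-0.3  0.1 -0. ] w 0.0004
0 t44.5 [0.5278 0.3774 0.053 ] [ 180.    25.  -177.5] F [-1.3 -0.   0.5] w 0.0003
0.006 t44.8 [0.5337 0.3776 0.0529] [ 180.    25.  -177.5] F [-0.6 -0.4  0.2] w 0.0002
0.011 t45.0 [0.5363 0.3776 0.0518] [-179.9   24.7 -177.5] F [-10.7   0.4   5. ] w 0.0005
```

View pics/t5.png

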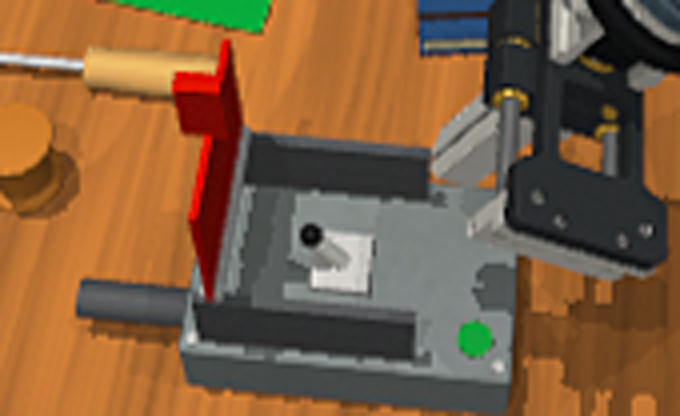

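Run:
```python
from h import *
o=[180,0,BY+180]
tip=lambda th: cmd(tab(th)+[0,.0,-.013],o)
arm.goto(tip(1.7)+[0,0,.08],o)
jaws.command_gripper(.04,10)
arm.move_linear(tip(1.7),feed=.12); st('down')
jaws.command_gripper(0,10); st('grip')
for th in list(np.linspace(1.7,0,13)[1:])+[-.03]:
    arm.move_linear(tip(th),feed=.12); st('%.2f'%th)
    if np.linalg.norm(arm.observe()['ft_force'])>25: print('STOP');break
jaws.command_gripper(.04,10)
arm.move_linear(tip(0)+[0,0,.1],feed=.25)
snap('side','g5',(150,250,320,384),4)
```

```text
down t48.4 [0.5985 0.3807 0.1846] [ 1.800e+02  1.000e-01 -1.775e+02] F [-0.3  0.5 -0.2] w 0.0401
grip t49.0 [0.598  0.3818 0.184 ] [ 1.799e+02  1.000e-01 -1.775e+02] F [0.8 5.5 0.9] w 0.0101
1.56 t49.3 [0.5806 0.381  0.1848] [ 1.799e+02 -1.000e-01 -1.775e+02] F [-1.1  5.5  0.4] w 0.0099
1.42 t49.6 [0.5642 0.3802 0.1835] [ 1.799e+02 -1.000e-01 -1.775e+02] F [-1.3  4.8 -0. ] w 0.0104
1.27 t49.9 [0.5481 0.3795 0.1801] [ 1.799e+02 -1.000e-01 -1.775e+02] F [-0.8  6.1 -1.1] w 0.0101
1.13 t50.1 [0.5327 0.3788 0.1744] [ 1.799e+02 -1.000e-01 -1.775e+02] F [-1.6  6.2 -1.2] w 0.0100
0.99 t50.4 [0.5183 0.3781 0.1666] [ 1.799e+02 -1.000e-01 -1.775e+02] F [-1.   5.5 -2.1] w 0.0102
0.85 t50.7 [0.505  0.3775 0.1567] [ 1.799e+02 -1.000e-01 -1.775e+02] F [ 0.1  6.6 -0.3] w 0.0096
0.71 t51.0 [0.4933 0.3769 0.1448] [ 1.799e+02 -1.000e-01 -1.775e+02] F [-0.4  5.7 -1.6] w 0.0100
0.57 t51.3 [0.4834 0.3765 0.1313] [ 1.799e+02 -1.000e-01 -1.775e+02] F [ 0.4  6.8 -2.1] w 0.0100
0.43 t51.5 [0.4757 0.3761 0.1167] [ 1.799e+02 -1.000e-01 -1.775e+02] F [-0.3  8.1 -1.2] w 0.0098
0.28 t51.8 [0.4702 0.3758 0.1011] [ 179.9   -0.  -177.5] F [ 0.9  7.8 -2. ] w 0.0100
0.14 t52.1 [0.4669 0.3757 0.085 ] [ 179.9    0.  -177.5] F [ 1.1  8.7 -1.5] w 0.0098
0.00 t52.4 [0.4661 0.3757 0.0692] [ 179.9    0.  -177.5] F [ 0.4  7.5 -1.1] w 0.0099
-0.03 t52.7 [0.4665 0.3758 0.0673] [ 1.799e+02  1.000e-01 -1.775e+02] F [-1.4  5.5  6.9] w 0.0100
```

View pics/g5.png

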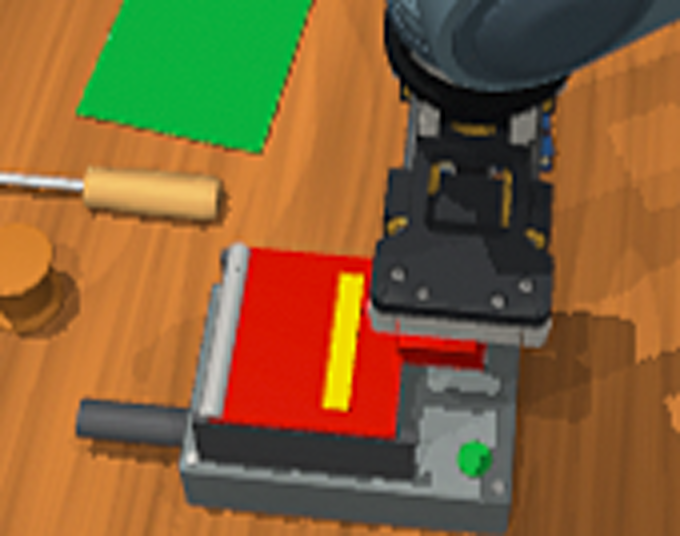

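```bash
cat >> h.py <<'E'
MY=-5.45; M=np.array([.6408,.0142,0]); RM=R.from_euler('z',MY,degrees=True)
SLOT={'book2':.150,'book4':.05,'book1':-.05,'book3':-.150}
PG,PP=-25,65
def plan(c,yaw,slot,off=.012,mx=0.0,dz=.003):
    og=[180,PG,yaw+180]; tipg=np.array([c[0],c[1],.0065])+R.from_euler('z',yaw,degrees=True).apply([off,0,0])
    # put the tool axis over the offset point at book mid height
    d=tdir(og); tipg=tipg - np.array([0,0,0])+ d*0
    tipg[:2]-= -d[:2]/d[2]*(-1)*0.0035
    Rg=R.from_euler('xyz',og,degrees=True); K=np.array([c[0],c[1],.010])
    op=[180,PP,MY+180]; Rp=R.from_euler('xyz',op,degrees=True)
    rel=Rg.inv().apply(K-tipg)           # book centre in the tool (true tip) frame
    Kp=M+RM.apply([mx,slot,0])+[0,0,.044+dz]
    return og,tipg,op,Kp-Rp.apply(rel)
E
python3 - <<'E'
from h import *
im=snap('top','b1')
for k in SLOT:
    for r in rect_top(im,k):
        print(k,np.round(r['c'],4),round(r['L']),round(r['W']),round(r['yaw'],1),r['area'])
        og,tg,op,tp=plan(r['c'],r['yaw'],SLOT[k])
        for a,b in((cmd(tg,og)-.12*tdir(og),og),(cmd(tg,og),og),(cmd(tg,og)+[0,0,.12],og),(cmd(tp,op)+[0,0,.1],op),(cmd(tp,op),op)):
            j=solver.inverse_kinematics(a,b); print('  ',a.round(3),None if j is None else np.round(j))
E
```

```text
book2 [0.4692 0.1772] 75 63 10.0 570
   [0.52  0.186 0.095] [  8.  24.  89.  -1.  92. -92.]
   [ 0.47   0.177 -0.014] [  8.  28.  98.  -1.  80. -92.]
   [0.47  0.177 0.106] [  8.  18.  96.  -1.  91. -92.]
   [0.679 0.161 0.148] [ 10.   5. 125. 226.  20.  52.]
   [0.679 0.161 0.048] [ 10.  19. 123. 209.  30.  71.]
book4 [0.4702 0.0482] 77 62 17.8 578
   [0.519 0.064 0.095] [  -1.   21.   94.   -8.   89. -107.]
   [ 0.471  0.049 -0.014] [  -2.   24.  102.   -9.   77. -107.]
   [0.471 0.049 0.106] [  -2.   14.  101.   -8.   89. -108.]
   [0.669 0.062 0.148] [ -4.  -1. 131. 186.  15.  85.]
   [0.669 0.062 0.048] [ -4.  16. 129. 183.  30.  88.]
book1 [ 0.4802 -0.0644] 79 65 10.2 600
   [ 0.531 -0.055  0.095] [ -13.   22.   92.   -9.   89. -111.]
   [ 0.481 -0.064 -0.014] [ -15.   25.  101.  -10.   77. -110.]
   [ 0.481 -0.064  0.106] [ -15.   15.  100.  -10.   88. -112.]
   [ 0.66  -0.038  0.148] [-19.  -3. 133. 139.  19. 123.]
   [ 0.66  -0.038  0.048] [-19.  14. 132. 157.  32. 104.]
book3 [ 0.4402 -0.1921] 80 65 -9.6 613
   [ 0.491 -0.201  0.095] [ -30.   22.   93.   -8.   89. -108.]
   [ 0.441 -0.192 -0.014] [ -31.   25.  101.   -9.   77. -108.]
   [ 0.441 -0.192  0.106] [ -31.   15.  100.   -9.   89. -110.]
   [ 0.65  -0.137  0.148] [-33.  -2. 132. 115.  28. 140.]
   [ 0.65  -0.137  0.048] [-33.  14. 131. 135.  36. 117.]
```

```bash
cat >> h.py <<'E'
PG,PP=40,-50
def plan(c,yaw,slot,off=-.012,mx=0.0,dz=.003):
    og=[180,PG,yaw+180]; d=tdir(og)
    g=np.array([c[0],c[1],.012])+R.from_euler('z',yaw,degrees=True).apply([off,0,0])
    tipg=g+d*(.0045/-d[2])
    Rg=R.from_euler('xyz',og,degrees=True); K=np.array([c[0],c[1],.010])
    op=[180,PP,MY+180]; Rp=R.from_euler('xyz',op,degrees=True)
    rel=Rg.inv().apply(K-tipg)
    Kp=M+RM.apply([mx,slot,0])+[0,0,.044+dz]
    return og,tipg,op,Kp-Rp.apply(rel)
E
python3 - <<'E'
from h import *
im=cv2.imread('pics/b1.png')[:,:,::-1].copy()
for k in SLOT:
    for r in rect_top(im,k):
        og,tg,op,tp=plan(r['c'],r['yaw'],SLOT[k])
        print(k,tg,tp,tdir(og))
        for a,b in((cmd(tg,og)-.12*tdir(og),og),(cmd(tg,og),og),(cmd(tg,og)+[0,0,.15],og),(cmd(tp,op)+[0,0,.1],op),(cmd(tp,op),op),(cmd(tp,op)-.1*tdir(op),op)):
            j=solver.inverse_kinematics(a,b); print('  ',a.round(3),None if j is None else np.round(j))
E
```

```text
book2 [0.46111591 0.17572181 0.0075    ] [0.65255786 0.16375936 0.05522405] [ 0.63296049  0.11196844 -0.76604444]
   [0.399 0.165 0.082] None
   [ 0.475  0.178 -0.01 ] None
   [0.475 0.178 0.14 ] [  6. -30. 141.   5.  30. -97.]
   [0.636 0.165 0.141] [  2.  52.  51.   7. 126. -81.]
   [0.636 0.165 0.041] [  2.  59.  51.   7. 120. -82.]
   [0.712 0.158 0.105] [  1.  68.  29.   7. 133. -81.]
book4 [0.46241342 0.04569388 0.0075    ] [0.64306015 0.06421142 0.05522405] [ 0.61188292  0.19691421 -0.76604444]
   [0.403 0.026 0.082] None
   [ 0.476  0.05  -0.01 ] None
   [0.476 0.05  0.14 ] [ -25.  -37.  145.   36.   47. -152.]
   [0.626 0.066 0.141] [ -5.  49.  55.   1. 125. -89.]
   [0.626 0.066 0.041] [ -5.  56.  56.   1. 118. -89.]
   [0.702 0.059 0.105] [ -5.  64.  35.   1. 131. -89.]
book1 [ 0.4720867  -0.06584205  0.0075    ] [ 0.63356245 -0.03533653  0.05522405] [ 0.63256013  0.11420858 -0.76604444]
   [ 0.41  -0.077  0.082] None
   [ 0.486 -0.063 -0.01 ] None
   [ 0.486 -0.063  0.14 ] None
   [ 0.617 -0.034  0.141] [-11.  48.  57.  -5. 124. -97.]
   [ 0.617 -0.034  0.041] [-11.  55.  58.  -5. 117. -96.]
   [ 0.693 -0.041  0.105] [-11.  62.  38.  -5. 129. -97.]
book3 [ 0.43209459 -0.19070934  0.0075    ] [ 0.62406474 -0.13488448  0.05522405] [ 0.63387374 -0.10667705 -0.76604444]
   [ 0.37  -0.18   0.082] None
   [ 0.446 -0.193 -0.01 ] None
   [ 0.446 -0.193  0.14 ] [ -54.  -35.  143.   38.   47. -155.]
   [ 0.607 -0.133  0.141] [ -18.   49.   57.  -12.  123. -105.]
   [ 0.607 -0.133  0.041] [ -18.   55.   57.  -11.  117. -103.]
   [ 0.683 -0.141  0.105] [ -17.   63.   37.  -11.  129. -105.]
```

Run:
```python
import h
from h import *
im=cv2.imread('pics/b1.png')[:,:,::-1].copy()
for pg in (0,10,15,20):
  h.PG,h.PP=pg,pg-90
  for k in SLOT:
    for r in rect_top(im,k):
        og,tg,op,tp=h.plan(r['c'],r['yaw'],SLOT[k])
        L=[]
        for a,b in((cmd(tg,og)-.12*tdir(og),og),(cmd(tg,og),og),(cmd(tg,og)+[0,0,.15],og),(cmd(tp,op)+[0,0,.1],op),(cmd(tp,op),op),(cmd(tp,op)-.1*tdir(op),op)):
            j=solver.inverse_kinematics(a,b); L.append(None if j is None else [int(v) for v in j[[0,1,2,3,4,5]]])
        print(pg,k,tp[2].round(3),L)
```

```text
0 book2 0.059 [[7, -2, 115, 0, 66, -92], [7, 9, 118, 0, 52, -92], [7, -5, 114, 0, 70, -92], [1, 75, 30, 24, 162, -66], [1, 85, 22, 20, 160, -70], None]
0 book4 0.059 [[-8, -7, 119, 0, 67, -116], [-8, 5, 122, 0, 52, -116], [-8, -9, 118, 0, 70, -116], [-4, 72, 36, 2, 161, -87], [-4, 81, 30, 2, 157, -88], None]
0 book1 0.059 [[-21, -5, 118, 0, 67, -122], [-21, 6, 120, 0, 52, -122], [-21, -7, 116, 0, 70, -122], [-10, 70, 39, -15, 159, -104], [-10, 80, 33, -13, 155, -102], None]
0 book3 0.059 [[-37, -5, 118, 0, 67, -118], [-37, 6, 121, 0, 52, -118], [-37, -8, 117, 0, 70, -118], [-17, 71, 38, -32, 157, -120], [-17, 80, 32, -27, 154, -115], None]
10 book2 0.058 [[7, -12, 125, 0, 57, -93], [7, 3, 125, 0, 41, -93], [7, -12, 121, 0, 60, -92], [1, 70, 33, 16, 154, -73], [1, 79, 28, 14, 150, -76], None]
10 book4 0.058 [[-13, -17, 129, 5, 59, -123], [-11, 0, 129, 7, 42, -124], [-11, -16, 124, 5, 63, -121], [-4, 67, 39, 1, 153, -88], [-4, 75, 35, 1, 148, -88], None]
10 book1 0.058 [[-27, -15, 127, 6, 60, -130], [-25, 1, 127, 8, 43, -131], [-25, -14, 123, 6, 63, -128], [-10, 66, 41, -11, 151, -101]
[... 847 characters left out ...]
1, 39, -18, 141, -107], None]
20 book2 0.057 [[6, -22, 134, 1, 47, -94], [7, 0, 131, 2, 29, -94], [7, -18, 127, 1, 50, -93], [1, 65, 38, 11, 145, -77], [1, 72, 35, 10, 140, -79], None]
20 book4 0.057 [[-19, -28, 138, 14, 54, -134], [-15, -5, 135, 19, 34, -137], [-15, -24, 131, 13, 56, -128], [-4, 61, 43, 1, 144, -88], [-4, 69, 41, 1, 138, -88], None]
20 book1 0.057 [[-34, -25, 136, 16, 55, -142], [-29, -2, 133, 21, 35, -146], [-29, -21, 129, 15, 56, -136], [-11, 60, 45, -8, 142, -98], [-11, 68, 43, -7, 137, -97], None]
20 book3 0.057 [[-49, -26, 137, 15, 54, -136], [-44, -3, 134, 20, 34, -140], [-44, -22, 130, 13, 56, -131], [-17, 61, 45, -18, 141, -108], [-17, 68, 43, -16, 136, -106], None]
```

```bash
cat >> h.py <<'E'
PG,PP=20,-70
def pick(k,r,mx=-.01):
    og,tg,op,tp=plan(r['c'],r['yaw'],SLOT[k],mx=mx)
    d=tdir(og)
    jaws.command_gripper(.092,25)
    arm.goto(cmd(tg,og)-.1*d,og)
    arm.move_linear(cmd(tg,og),feed=.12); st('down')
    jaws.command_gripper(0,25); st('grip')
    arm.move_linear(cmd(tg,og)+[0,0,.14],feed=.2); st('lift')
    return op,tp
def hover(op,tp,dz=.10):
    arm.goto(cmd(tp,op)+[0,0,dz],op); st('over slot')
def put(op,tp):
    arm.move_linear(cmd(tp,op)+[0,0,.004],feed=.12); st('near')
    arm.dwell(.2)
    f0=arm.observe()['ft_force'][2]
    for z in np.arange(.002,-.0061,-.001):
        arm.move_linear(cmd(tp,op)+[0,0,z],feed=.03)
        if arm.observe()['ft_force'][2]-f0>2.5: break
    st('touch %.3f'%z)
E
python3 - <<'E'
from h import *
im=cv2.imread('pics/b1.png')[:,:,::-1].copy()
r=rect_top(im,'book2')[0]
op,tp=pick('book2',r)
hover(op,tp)
snap('side','p1',(100,150,340,340),3)
E
```

```text
down t56.8 [ 0.4671  0.177  -0.0128] [-180.    20.1 -169.9] F [ 0.7  0.3 -0.2] w 0.0922
grip t57.3 [ 0.4669  0.1769 -0.0128] [ 180.    20.1 -170. ] F [-3.2  1.4  6.6] w 0.0657
lift t58.2 [0.4653 0.1764 0.1248] [-180.    19.8 -170. ] F [ 0.2  0.2 -0.3] w 0.0657
over slot t59.7 [0.6219 0.167  0.1502] [180.  -69.9 174.6] F [ 0.4 -0.4 -1.3] w 0.0658
```

View pics/p1.png

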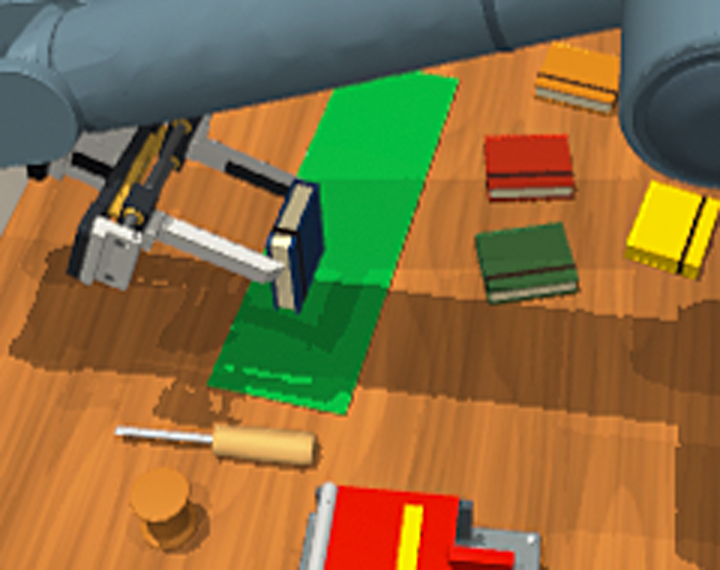

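Run:
```python
from h import *
im=cv2.imread('pics/b1.png')[:,:,::-1].copy()
r=rect_top(im,'book2')[0]
_,_,op,tp=plan(r['c'],r['yaw'],SLOT['book2'],mx=-.01)
put(op,tp)
snap('side','p2',(100,150,340,340),3)
```

```text
near t60.7 [0.6224 0.1667 0.0547] [180.  -69.9 174.6] F [-0.1 -0.5 -0.7] w 0.0655
touch 0.000 t61.7 [0.622  0.1667 0.0504] [180.  -70.  174.6] F [-0.5  0.2  1.9] w 0.0659
```

View pics/p2.png

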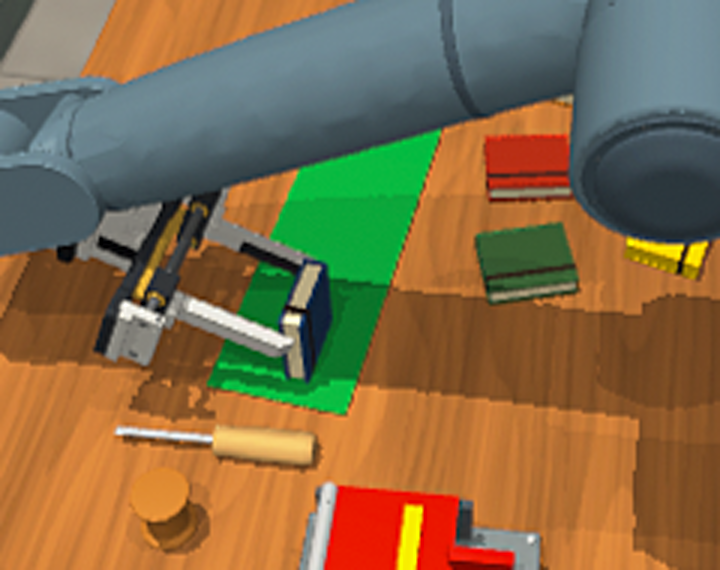

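```bash
cat >> h.py <<'E'
def fz(n=4):
    v=[]
    for _ in range(n): arm.dwell(.03); v.append(arm.observe()['ft_force'][2])
    return float(np.mean(v))
def put(op,tp,z0=.002):
    arm.move_linear(cmd(tp,op)+[0,0,.006],feed=.12)
    f0=fz()
    for z in np.arange(z0,-.0081,-.001):
        arm.move_linear(cmd(tp,op)+[0,0,z],feed=.03)
        f=fz()
        if f-f0>2: break
    print('touch z %.3f df %.1f'%(z,f-f0)); st()
def release(op,tp):
    jaws.command_gripper(.080,25); st('open')
    p=arm.observe()['tool_pos']
    arm.move_linear(p-.03*tdir(op)*[1,1,0]+[0,0,.13],feed=.2)
E
python3 - <<'E'
from h import *
im=cv2.imread('pics/b1.png')[:,:,::-1].copy()
r=rect_top(im,'book2')[0]
_,_,op,tp=plan(r['c'],r['yaw'],SLOT['book2'],mx=-.01)
put(op,tp)
release(op,tp)
snap('side','p3',(100,100,340,340),3); snap('top','p3t',(150,100,350,280),4)
E
```

```text
touch z 0.000 df 3.2
 t63.3 [0.622  0.1667 0.0504] [180.  -70.  174.6] F [0.2 0.5 2.4] w 0.0659
open t63.7 [0.6218 0.1667 0.0496] [-180.   -70.   174.5] F [ 0.5 -0.2  0.2] w 0.0798
```

View pics/p3.png

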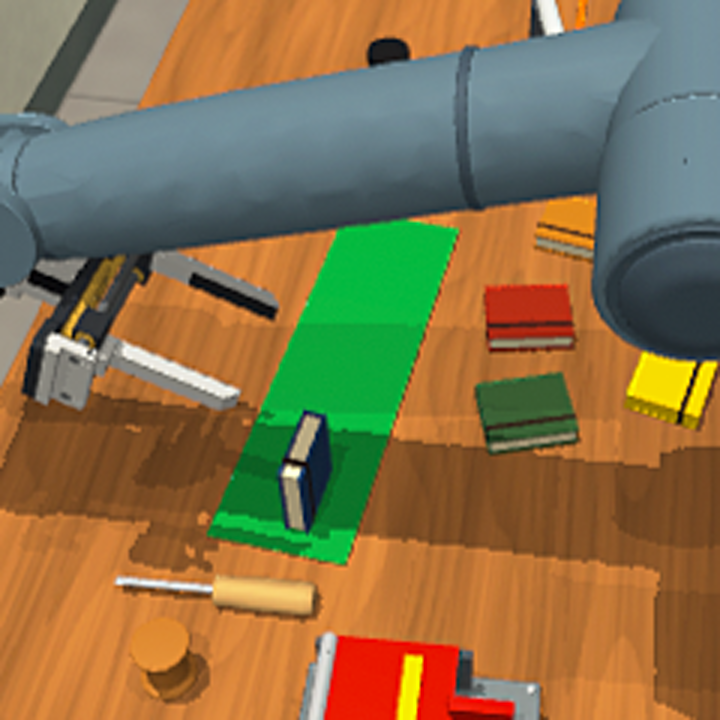

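View pics/p3t.png

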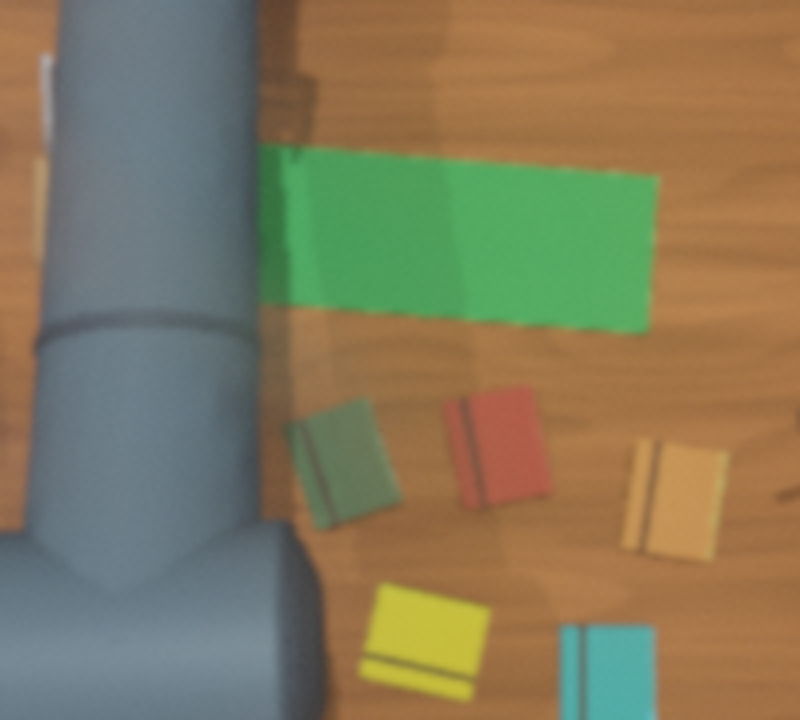

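Run:
```python
from h import *
k='book4'
im=snap('top','b2')
for r in rect_top(im,k): print(k,np.round(r['c'],4),round(r['L']),round(r['W']),round(r['yaw'],1),r['area'])
r=rect_top(im,k)[0]
op,tp=pick(k,r)
if arm.observe()['gripper_width']>.06:
    hover(op,tp); np.save('pl.npy',np.r_[op,tp])
    snap('side','p4',(100,150,340,340),3)
```

```text
book4 [0.4703 0.0488] 78 64 18.9 585
down t67.8 [ 0.4681  0.0477 -0.0129] [-180.    20.  -161.1] F [0.5 1.2 0. ] w 0.0920
grip t68.3 [ 0.4677  0.048  -0.0131] [ 180.    20.  -161.1] F [-4.1  1.2  5.5] w 0.0655
lift t69.2 [0.4666 0.0481 0.125 ] [ 179.9   19.9 -161.1] F [ 0.2  0.5 -1.5] w 0.0657
over slot t70.8 [0.6125 0.0669 0.1503] [179.9 -69.9 174.6] F [ 1.1  0.3 -0.1] w 0.0657
```

View pics/p4.png

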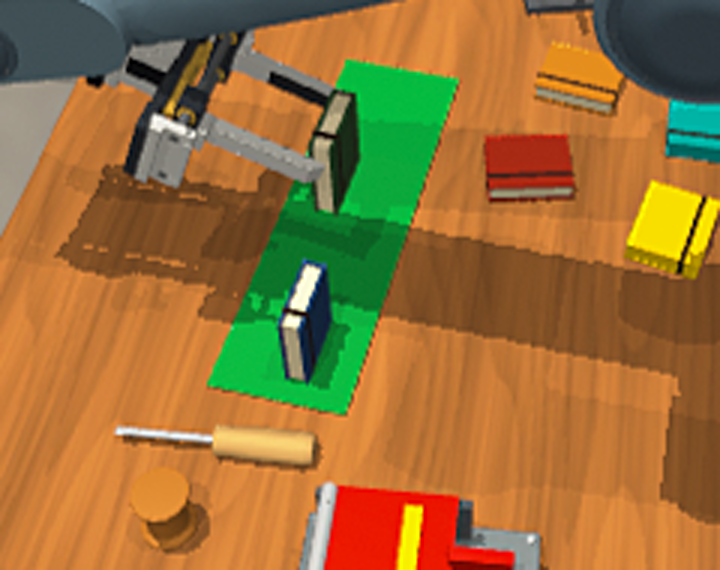

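Green is held upright over its slot, and blue is standing. I'll place it, then pick red.

Run:
```python
from h import *
v=np.load('pl.npy'); op,tp=list(v[:3]),v[3:]
put(op,tp); release(op,tp)
snap('side','p5',(100,100,340,340),3)
k='book1'
im=snap('top','b3')
for r in rect_top(im,k): print(k,np.round(r['c'],4),round(r['L']),round(r['W']),round(r['yaw'],1),r['area'])
```

```text
touch z 0.000 df 5.9
 t73.1 [0.6125 0.0672 0.0509] [-180.   -70.   174.5] F [-0.9  0.9  5.4] w 0.0662
open t73.5 [0.6122 0.0671 0.0494] [180.  -70.  174.5] F [ 0.8 -0.2 -0.1] w 0.0796
book1 [ 0.4798 -0.0639] 80 66 10.2 631
```

View pics/p5.png

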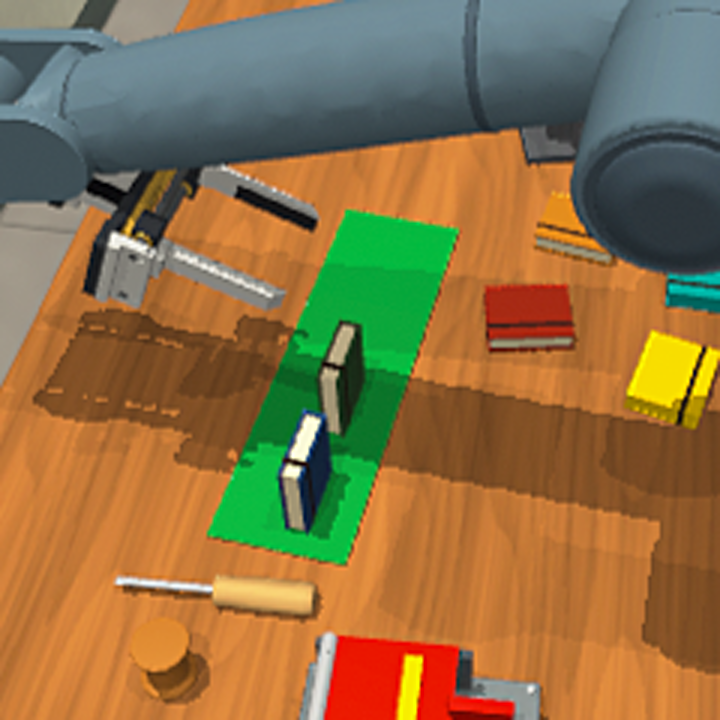

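View pics/b3.png

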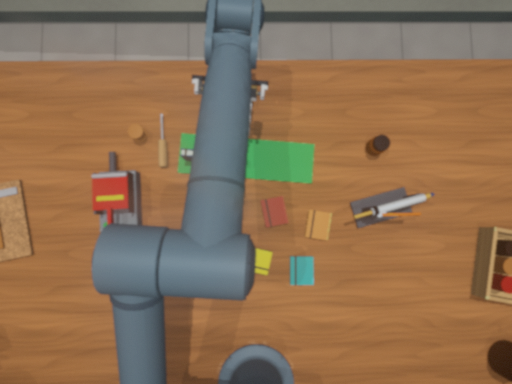

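Blue and green are both standing. Next is red.

Run:
```python
from h import *
k='book1'
im=cv2.imread('pics/b3.png')[:,:,::-1].copy()
r=rect_top(im,k)[0]
op,tp=pick(k,r)
if arm.observe()['gripper_width']>.06:
    hover(op,tp); np.save('pl.npy',np.r_[op,tp])
    snap('side','p6',(100,130,340,340),3)
```

```text
down t77.4 [ 0.4776 -0.0647 -0.0129] [-180.    20.  -169.7] F [0.6 0.4 1.2] w 0.0922
grip t78.0 [ 0.4771 -0.0643 -0.013 ] [ 180.    20.  -169.8] F [-2.5  2.   5.9] w 0.0657
lift t78.8 [ 0.4761 -0.064   0.1251] [ 179.9   19.9 -169.8] F [ 0.4 -0.6 -2.1] w 0.0659
over slot t80.3 [ 0.6029 -0.0328  0.1502] [180.  -69.9 174.6] F [-0.1 -0.2 -0.7] w 0.0660
```

View pics/p6.png

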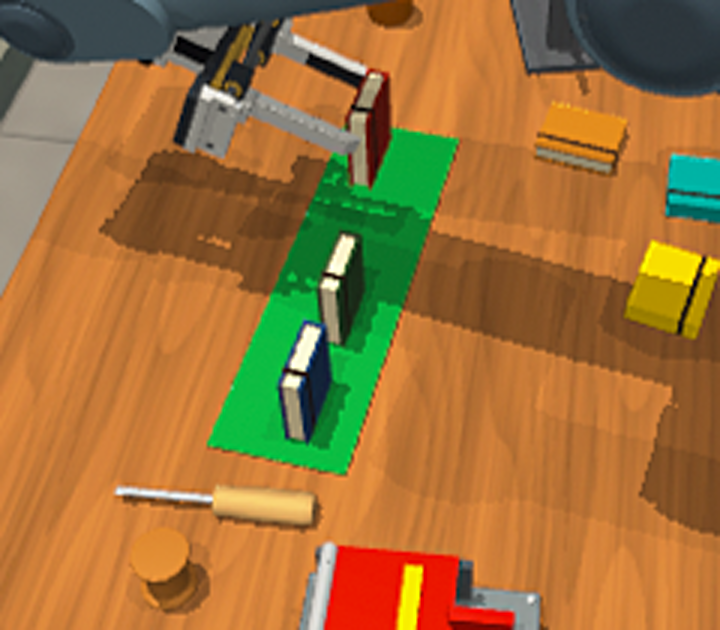

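Run:
```python
from h import *
v=np.load('pl.npy'); op,tp=list(v[:3]),v[3:]
put(op,tp); release(op,tp)
snap('side','p7',(100,100,340,340),3)
k='book3'
im=snap('top','b4')
R3=rect_top(im,k)
for r in R3: print(k,np.round(r['c'],4),round(r['L']),round(r['W']),round(r['yaw'],1),r['area'])
```

```text
touch z 0.000 df 4.8
 t82.6 [ 0.603  -0.0324  0.0507] [-179.9  -70.   174.5] F [0.3 0.4 3.9] w 0.0654
open t83.1 [ 0.6027 -0.0324  0.0494] [180.  -70.  174.6] F [-0.6  0.3  0.2] w 0.0799
book3 [ 0.4406 -0.1937] 82 65 -9.9 615
```

View pics/p7.png

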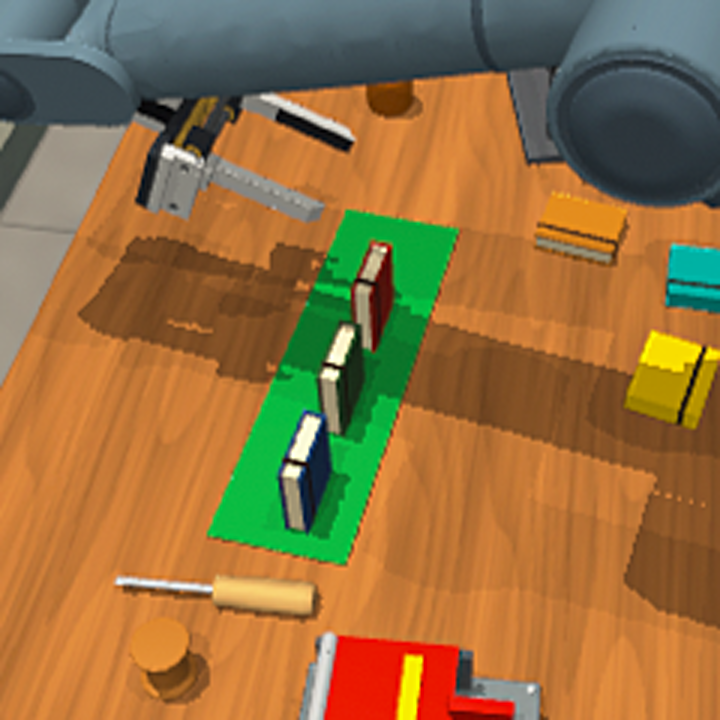

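Run:
```python
from h import *
k='book3'
im=cv2.imread('pics/b4.png')[:,:,::-1].copy()
r=rect_top(im,k)[0]
op,tp=pick(k,r)
if arm.observe()['gripper_width']>.06:
    hover(op,tp); np.save('pl.npy',np.r_[op,tp])
    snap('side','p8',(100,80,340,340),3)
```

```text
down t87.0 [ 0.4383 -0.1935 -0.0129] [-180.    20.   170.1] F [ 0.3 -0.8  0.4] w 0.0920
grip t87.5 [ 0.438  -0.1931 -0.013 ] [180.   20.  170.1] F [-1.6  2.7  5.9] w 0.0656
lift t88.4 [ 0.4371 -0.1926  0.1251] [179.9  19.9 170. ] F [ 0.  -0.2 -1.7] w 0.0659
over slot t89.9 [ 0.5933 -0.1327  0.1503] [-180.   -69.9  174.5] F [-0.4  0.2 -0.2] w 0.0654
```

View pics/p8.png

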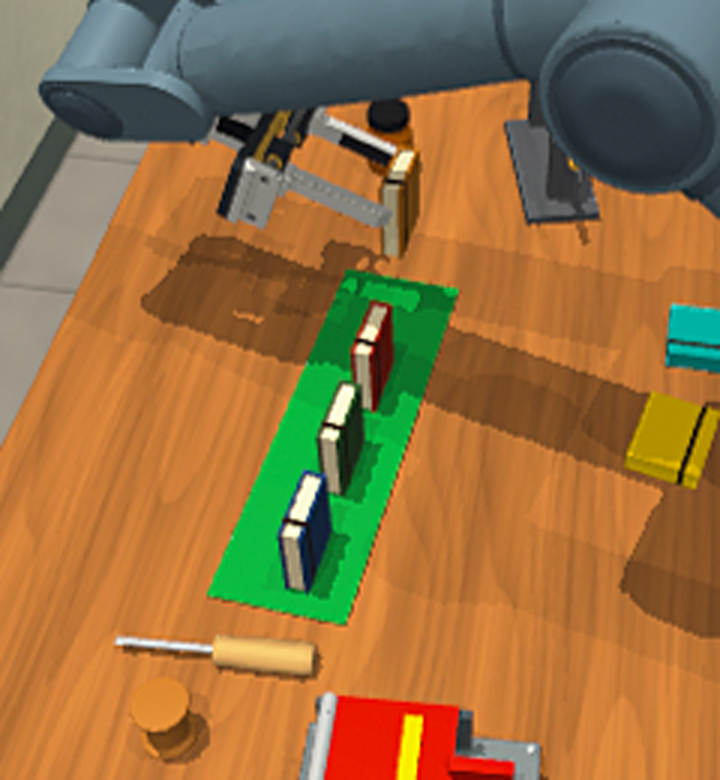

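Run:
```python
from h import *
v=np.load('pl.npy'); op,tp=list(v[:3]),v[3:]
put(op,tp); release(op,tp)
snap('side','p9',(100,80,340,340),3)
arm.goto([.42,-.15,.35],[180,0,195]); st()
snap('top','q1'); snap('side','q1s',(100,60,340,340),3)
for y in (15,195): print(solver.inverse_kinematics([.497,-.406,.12],[180,0,y]))
```

```text
touch z -0.003 df 5.5
 t93.3 [ 0.5936 -0.1319  0.048 ] [-179.9  -70.   174.4] F [0.8 0.3 5. ] w 0.0660
open t93.8 [ 0.5932 -0.1319  0.0464] [180.  -70.  174.6] F [-1.  -0.5 -0.5] w 0.0799
 t96.2 [ 0.4203 -0.1502  0.3496] [ 1.799e+02 -1.000e-01 -1.650e+02] F [ 0.1 -0.  -0.2] w 0.0799
[-4.93507071e+01  1.63065129e+01  9.32275588e+01 -2.54444375e-14
  7.04659283e+01  2.56492929e+01]
[ -49.35070707   16.30651288   93.22755879    0.           70.46592833
 -154.35070707]
```

View pics/q1s.png

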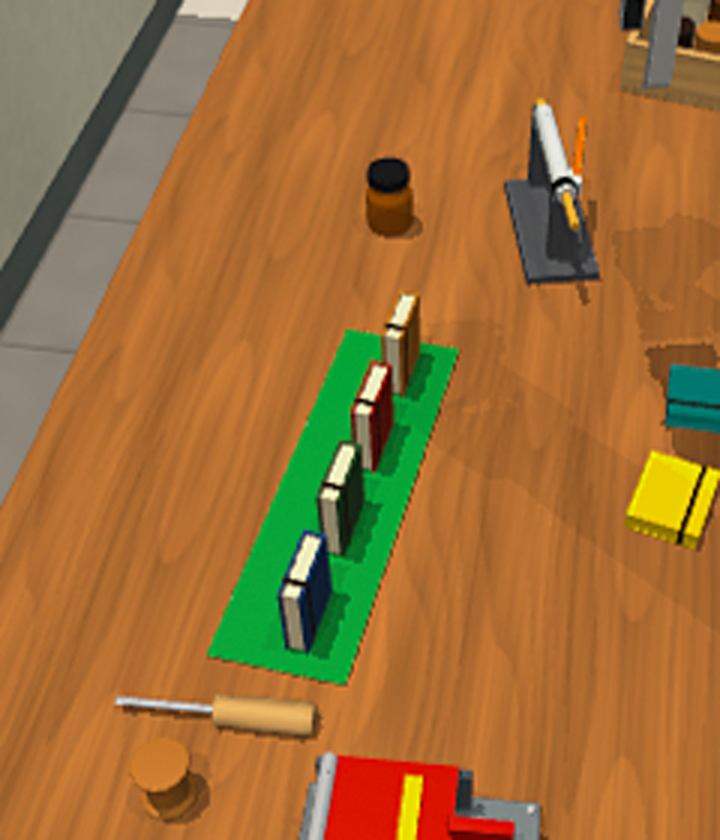

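View pics/q1.png

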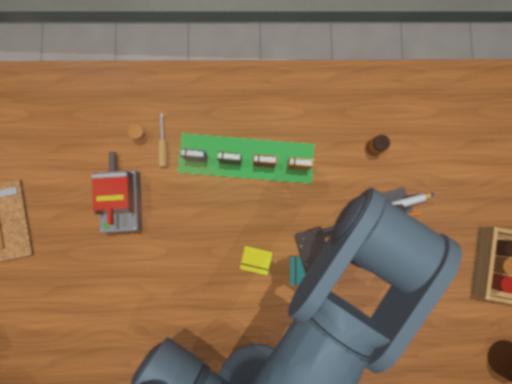

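```bash
cat >> h.py <<'E'
GY=105; G=np.array([.4901,-.377,0]); RG=R.from_euler('z',GY,degrees=True)
def gun(x,y,z): return G+RG.apply([x,y,z])
E
python3 - <<'E'
from h import *
o=[180,0,15]
jaws.command_gripper(.092,25)
arm.goto(cmd(gun(-.03,.003,.24),o),o)
arm.move_linear(cmd(gun(-.03,.003,.125),o),feed=.15); st()
snap('side','q2',(230,50,330,170),6);snap('top','q2t',(330,170,450,250),6)
for n,c,s in(('side',(230,50),6),('top',(330,170),6)):
    for s2 in (-.046,.046): print(n,((proj(n,gun(-.03,.003+s2,.125))-c)*s).round())
    print(((proj(n,gun(-.03,0,.1))-c)*s).round(),((proj(n,gun(-.03,.036,.1))-c)*s).round())
E
```

```text
t100.1 [ 0.4956 -0.4074  0.1041] [ 1.799e+02 -1.000e-01  1.500e+01] F [-0.2 -0.5  0.7] w 0.0924
side [242. 311.]
side [411. 301.]
[318. 345.] [383. 341.]
top [432.  98.]
top [497. 299.]
[438. 195.] [463. 272.]
```

View pics/q2.png

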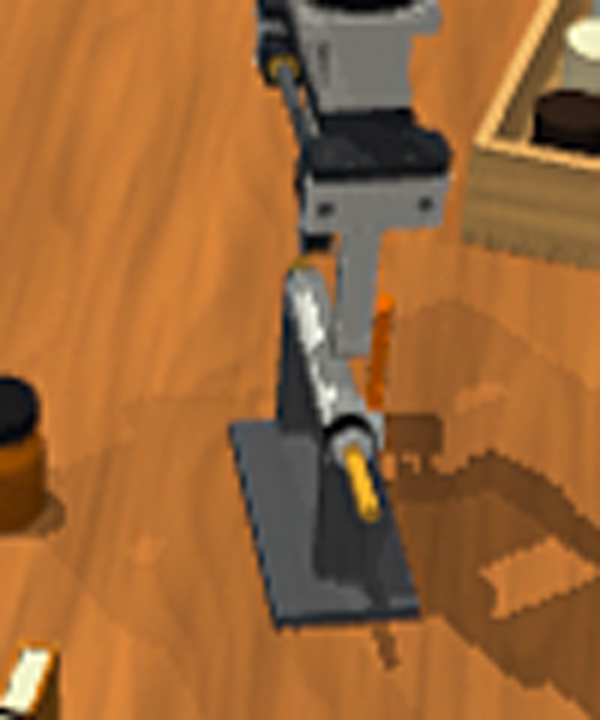

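View pics/q2t.png

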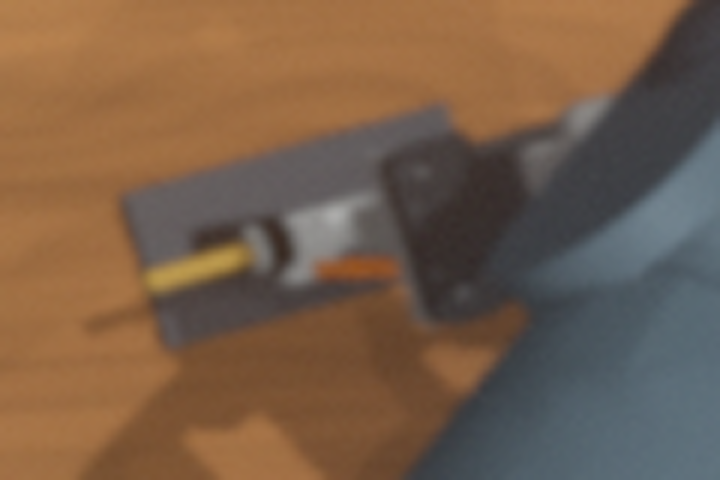

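Run:
```python
from h import *
o=[180,0,-75]
arm.move_linear(cmd(gun(-.03,.003,.24),[180,0,15]),feed=.2)
for y in (105,-75): print(y,solver.inverse_kinematics(cmd(gun(-.03,.003,.083),o),[180,0,y]))
j=[solver.inverse_kinematics(cmd(gun(-.03,.003,.24),o),[180,0,y]) for y in (105,-75)]
y=(105,-75)[0 if j[1] is None or (j[0] is not None and abs(j[0][5])<abs(j[1][5])) else 1]; print(y)
o=[180,0,y]
arm.goto(cmd(gun(-.03,.003,.24),o),o)
arm.move_linear(cmd(gun(-.03,.003,.125),o),feed=.15); st()
snap('side','q3',(230,50,330,170),6);snap('top','q3t',(330,170,450,250),6)
```

```text
105 [-49.53543196  20.16717566  95.13234485   0.          64.7004795
 -64.53543196]
-75 [-4.95354320e+01  2.01671757e+01  9.51323448e+01 -2.54444375e-14
  6.47004795e+01  1.15464568e+02]
105
 t103.2 [ 0.4956 -0.4074  0.104 ] [1.799e+02 1.000e-01 1.050e+02] F [ 0.6  0.5 -0.3] w 0.0920
```

View pics/q3.png

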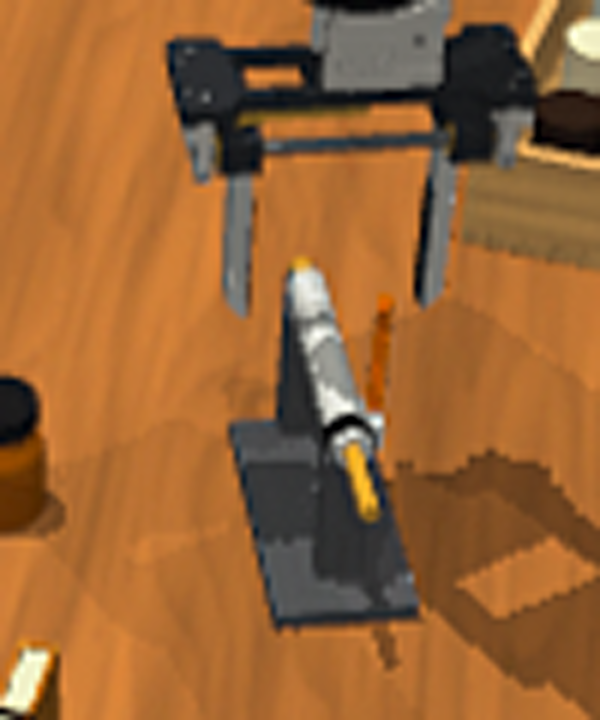

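View pics/q3t.png

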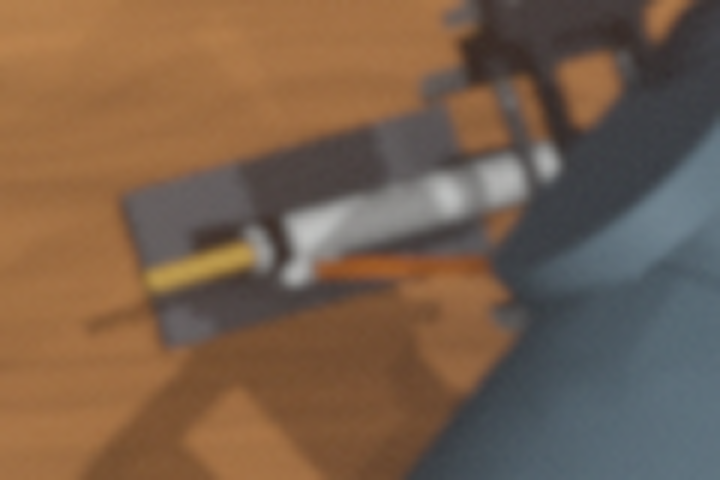

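Run:
```python
from h import *
o=[180,0,105]
arm.move_linear(cmd(gun(-.03,.003,.083),o),feed=.1); st('down')
snap('side','q4',(100,60,340,384),2.4)
```

```text
down t103.9 [ 0.4949 -0.4067  0.0605] [-180.   -0.  105.] F [ 0.1 -0.8 -0.3] w 0.0918
```

View pics/q4.png

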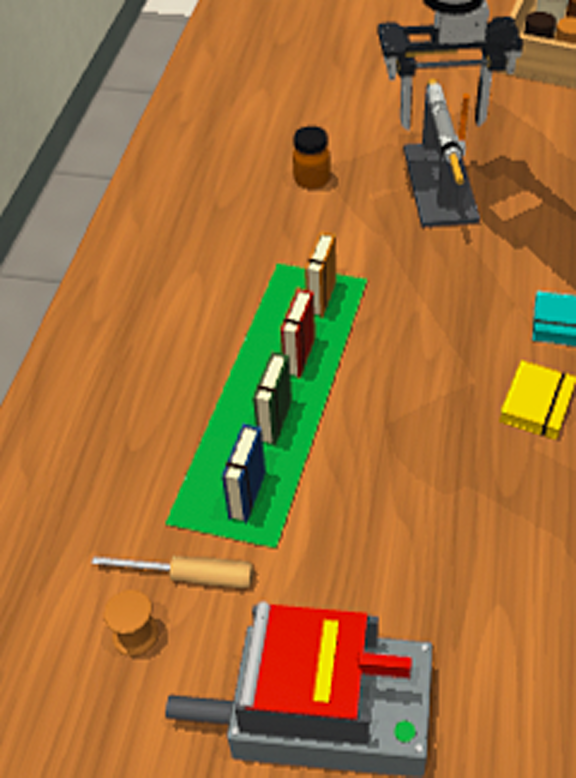

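Run:
```python
from h import *
jaws.command_gripper(0.0,30); st('squeeze')
snap('side','q5',(230,50,330,170),6); snap('top','q5t',(330,170,450,250),6)
arm.dwell(.5); st('held')
arm.dwell(.4); st('held')
```

```text
squeeze t104.9 [ 0.4942 -0.4089  0.061 ] [-179.9    0.2  105. ] F [-3.9 -7.5 -0.9] w 0.0292
held t105.5 [ 0.4942 -0.4089  0.061 ] [-179.9    0.2  105. ] F [-3.2 -6.3 -1. ] w 0.0291
held t105.9 [ 0.4943 -0.4089  0.0611] [-179.9    0.2  105. ] F [-2.5 -6.1 -0.9] w 0.0290
```

View pics/q5.png

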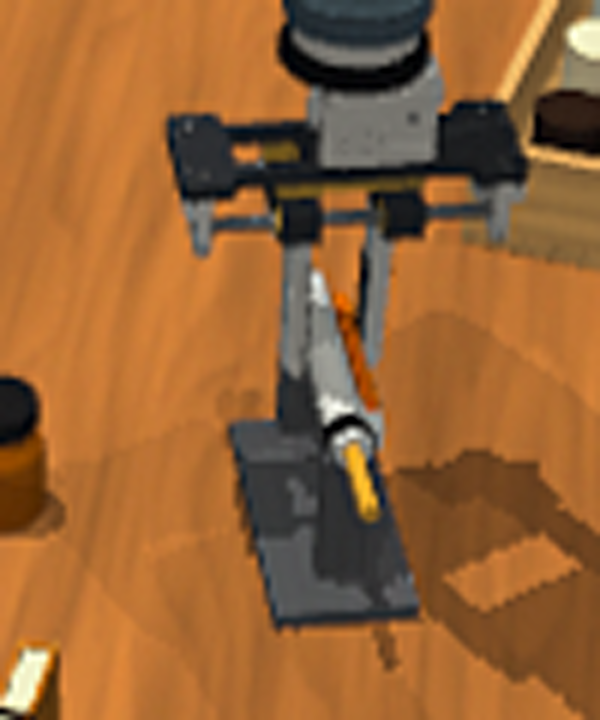

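Run:
```python
from h import *
o=[180,0,105]
jaws.command_gripper(.092,25); st('open')
arm.dwell(.3)
arm.move_linear(cmd(gun(-.03,.003,.083),o),feed=.05)
arm.move_linear(cmd(gun(-.03,.003,.24),o),feed=.15); st('up')
snap('side','q6',(100,60,340,384),2.4); snap('top','q6t',(80,120,450,260),2)
```

```text
open t107.0 [ 0.4951 -0.4068  0.0608] [180.   0. 105.] F [ 1.4 -0.3 -0.1] w 0.0920
up t108.8 [ 0.4945 -0.4062  0.2164] [-1.799e+02 -1.000e-01  1.050e+02] F [0.1 0.6 0.2] w 0.0917
```

View pics/q6.png

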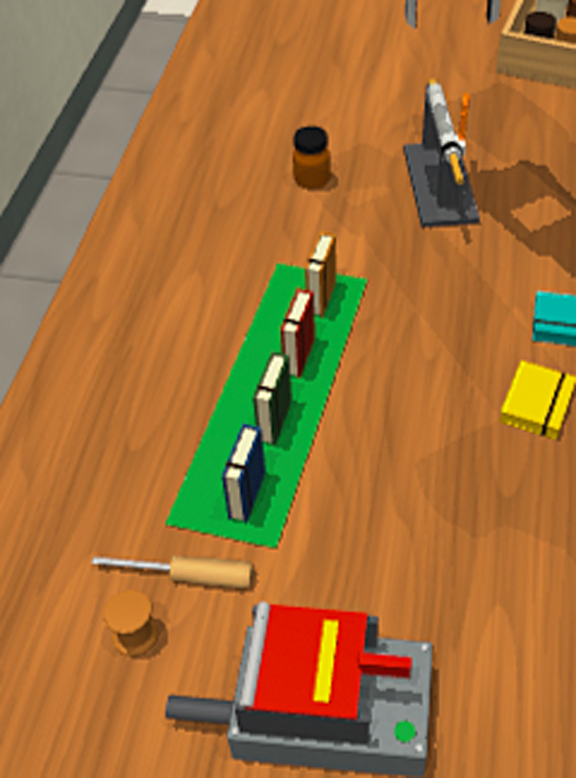

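View pics/q6t.png

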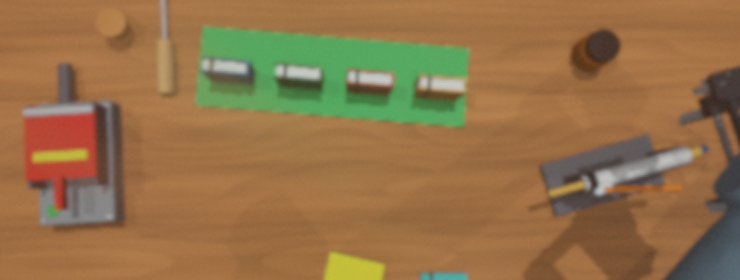

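```bash
python3 -c "
from h import *
arm.job_done(); st()"
```

```text
the job is handed in; nothing more can be done
the job is handed in; nothing more can be done
```

The whole job is done and handed in, after about 109 s of the 210 s allowed; the hand-in reports no verdict.

**What I did**
1. I lifted the guard to about 1.7 rad, flipped the toggle to on, and lowered the guard again.
2. I stood the blue, green, red and tan notebooks on edge on the mat, leaving the yellow and turquoise look-alikes alone.
3. I squeezed the air gun's trigger for about a second, then let it go and moved the arm clear.

**Last checks**
- **Notebooks:** both cameras showed all four standing on the mat, before the squeeze and after the release.
- **Extractor:** the toggle reached its stop (about 11 N), and the picture showed the ball leaning to the back. The guard pressed against its stop (about 7 N), and it was still down in the last pictures.
- **Trigger:** the fingers closed to 29 mm, against the 31 mm expected when home. The lever was back out after release.
- **Bystanders:** the spool, jar and awl looked unmoved. I checked this by eye only, not by measuring.

**What went wrong or disagreed**
- **Toggle:** my first push and two attempts to grip the ball missed. A touch on the bench showed the real fingertips end about 22 mm behind the reported TCP. With that corrected, the toggle flipped and everything after worked.
- **Air gun:** I first came over it with the jaws turned 90°, saw it in the picture, and corrected it before touching anything.

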